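# Hang the rinsed bottle on the drying peg

### The arm

A 6-joint arm with a two-finger parallel gripper is mounted at the origin on a cart in front of the work surface, level with it; the furniture and walls round the work are solid. World frame = base frame: x ahead of the robot, y to its left, z up, the work surface at z = 0. Lengths are in mm, angles in rad, forces in N, time in s.
With the tool pointing down it reaches from about 350 to 775 mm from the base axis. Payload 7.3 kg.
Tool frame: the origin (TCP) lies midway between the tips of the shut fingers; the grasp point (between the pads) lies 19 mm behind it; z points along the fingers, y is the direction in which the jaws open and shut (so a half turn about z gives the same grasp; the last joint's range is limited). The gripper opens to 92 mm and grips with 3 to 60 N. Pads are 19 mm wide; open, the fingers measure 130 mm over their backs; the gripper's body (75 mm by 190 mm) begins 47 mm behind the grasp point.
Start: joints at [-1.411, 0.342, 1.524, -0, 1.275, -0.146], TCP at [158.077, -500.656, 226.741] pointing down, gripper open.
Joint ranges: [-2.53, 2.53], [-0.77, 2.02], [0.04, 2.7], [-1, 4.14], [0.28, 2.66], [-3.11, 3.11]. Speed limits (rad/s): [2.57, 2.57, 3.14, 3.14, 3.14, 3.14].

### API

Orientations are given as [roll, pitch, yaw] about the fixed x, y, z axes, in that order (R = Rz(yaw) Ry(pitch) Rx(roll)).
In Python, from plant import sensors, imaging, ticket gives the robot as it stands. The module is installed in compiled form; this text tells all that it offers.
- The arm moves only by the tool arm_command, never from a script. Its argument "increments" is one flat list of numbers, 5 for each row, row after row: the closure, from 0 (fully open) to 1 (shut), then the shift along the tool's x, y, z in mm, then the turn about the tool's z in degrees. In form: [hand, dx, dy, dz, spin, hand, dx, dy, dz, spin, ...]. A call has 1 to 20 rows; each row is the pose to reach, as a shift and turn from the pose commanded when the call began, along the tool's axes at that moment; what a row does not reach only later rows make up. A row lasts 1/8 s, in which the tool goes at most 62.5 mm and 10.7 degrees, less where a joint would pass 70% of its speed; a pose out of reach is approached as far as the arm can. A call with a gripper value outside its range is refused whole. The fingers move at their own pace and stop on an object; the grip force is fixed at half the most. Time passes only in rows, so rows that repeat a pose let the fingers close. It gives the time, the measured TCP pose, the force and the opening at its end, in the units of the state.
- sensors.get_obs(): the state, without advancing time (a new reading comes with each control period).
- imaging.capture(name): name is "side" or "top" or "wrist"; returns the picture (384x512x3 uint8, blue, green, red); there is no depth.
- imaging.calibration(name): a dict with "fx", "fy", "cx", "cy" (pixels), "world_to_cam" (4x4, takes a point from world to camera coordinates); the wrist camera has in their place "hand_eye" (4x4, takes a point from camera to tool coordinates, whose origin is the TCP and whose axes are the flange's). Camera axes: x right, y down, z forward; pixel columns grow to the right and rows downward; lengths in mm; the calibration is good to about 2 mm. A picture is of the moment at which its call begins: read the wrist's pose just before it. calibration takes no time and is no camera call.
- ticket.close_job(): hands the job in, once; it reports no verdict.
The state is a dict: "time": time; "joint_positions": joint angles; "dq": joint speeds; "tau": joint torques, N m; "tool_pos": TCP position; "tcp_rot": TCP orientation; "contact_force": force on the tool from outside, world axes, zero at the start; "moment": the same for the moment, N m; "grip_width": finger opening in mm.
Only numpy, scipy, OpenCV 4.12 (cv2) and the standard library are available. Lean on these libraries where they do the work, as an engineer would, in place of code of your own. Each camera call takes 0.05 s, during which the arm holds its last target. There are 200 camera calls.

### The job

First lean the stiff drying peg towards the stand's front until it stands about 40 degrees from upright. Then hang the open bottle on it to drain, mouth down, with its neck slid all the way onto the peg so that the mouth comes down to the peg's collar, and let go of it there, with the peg still leaning at about 40 degrees.

Things in the scene. Friction and masses are not known exactly. Their poses are not given: they have to be found in the camera images.
- bottle_center (a point): Open white plastic bottle, no cap, lying on a flat side; 148 mm long, 0.1-0.19 kg. Square body 56x56, 90 long; sloping shoulder; round neck 33 across, bore 25, hollow inside 143 deep. Point: on the axis, half-way along, 28 mm above the side it lies on. x along the axis to the mouth, z up while it lies. Base at x=-74 mm, body ends at +16, neck from +32.
- bottle_mouth (a point): Centre of the open bottle's mouth, in the plane of its rim, 74 mm along x from bottle_center; same axes.
- capped_center (a point): The other bottle: same white body, but closed by a 41 mm wide grey ribbed cap (152 mm long in all). It lies on the worktop and is not to be used. Point on its axis, 74 mm from its base; x towards the cap. Beyond both bottles stands a grey power supply, 163 mm high, front at world x = 0.54 m, y -0.12 to 0.30; a tall tank stands left of y = 0.42 (x over 0.32).
- stand_hinge (a point): Drying stand, fixed to the worktop: dark steel foot 130x110x12 mm, two steel cheeks 64 mm over the bolt heads carrying the peg on a hinge 70 mm above the worktop. Point: centre of the hinge. z up, y the hinge axis, -x the stand's front, to which the peg leans; the foot reaches from x=-50 to +80 mm.
- peg (a joint): Lean of the peg from upright towards the stand's front, rad: 0 upright, 0.70 is 40 degrees, 1.45 the limit. A stiff friction hinge (about 0.6 N m), without spring: it stays where it is left and carries the bottle.
- peg_seat (a point): Centre of the upper face of the peg's round collar (42 mm across), 26 mm from the hinge along the peg; z along the peg to its free tip, y along the hinge axis. The bottle's mouth comes to rest here. Above it the bare steel peg, 106 mm long, 19 mm thick at the collar, tapering to 13 mm near the tip.
- peg_tip (a point): Centre of the rounded free tip of the peg, 106 mm along z from peg_seat (132 mm from the hinge); same axes.

How it is judged (in metres and radians):
On the way:
1. the peg leans 40 degrees (plus or minus 8), the bottle not yet on it (value of joint peg between 0.56 and 0.84 rad and distance between bottle_mouth and peg_seat above 0.13 m), for 0.2 s.
At the end, for the whole second after the job is handed in: The peg leans 40 degrees from upright, within 8 degrees; the open bottle hangs mouth down on it with the centre of its mouth within 18 mm of the centre of the collar's face and its axis within 15 degrees of the peg; it is released and at rest (value of joint peg between 0.56 and 0.84 rad and distance between bottle_mouth and peg_seat below 0.018 m and z of bottle_center in the frame of peg_seat above 0.06 m and angle between the x axis of bottle_center and the z axis of peg_seat, either way round below 0.26 rad and linear speed of open_bottle below 0.02 m/s); the robot touches nothing.
It also fails if it takes over 70 s, if anything falls off the work surface, if the arm or the gripper's body presses on something with over 40 N, if the wrist force passes 120 N, or if a joint passes its speed limit or range.

## Working session

There is one attempt and no reset: what is moved stays moved. The work goes in short steps, Python scripts to look and compute and a tool call to move; the robot and the scene stay as the last step left them, time stands still between calls to the robot, and variables do not carry over. Pictures are saved under pics/ and viewed, about 8 in all and at most 12, crops included, and the job is handed in when it is done.

Besides the shell and the picture viewer there is one more tool, called after "Call:" by a JSON object that holds its "fn" and its "kwargs", one argument or row to a line. arm_command: Moves the arm, as the interface text tells. Its arguments: {"type":"object","properties":{"increments":{"type":"array","items":{"type":"number"}}},"required":["increments"]}

```bash
mkdir -p pics
python3 - <<'E'
from plant import sensors, imaging
import cv2, numpy as np
o=sensors.get_obs(); print(o)
for n in("side","top"):
    cv2.imwrite(f"pics/{n}0.png",imaging.capture(n)); c=imaging.calibration(n); print(n,c)
print(imaging.calibration("wrist"))
a=cv2.imread("pics/side0.png");b=cv2.imread("pics/top0.png")
E
```

```text
{'time': 0.0, 'joint_positions': array([-1.41100971e+00,  3.42763454e-01,  1.52503510e+00, -3.15102905e-05,
        1.27543083e+00, -1.45990478e-01]), 'dq': array([-0.0006589 ,  0.0008301 ,  0.00096601,  0.00059937, -0.0008219 ,
       -0.0008262 ]), 'tau': array([ 8.96060264e-04, -4.31234372e+01, -2.44217134e+01,  7.18402304e-02,
        5.59386739e-02, -1.10054689e-04]), 'tool_pos': array([ 157.99102473, -500.21517121,  226.01753419]), 'tcp_rot': array([-3.13996895e+00, -2.08288607e-04,  3.05786120e-01]), 'contact_force': array([-0.12176559,  0.76261713, -0.56966617]), 'moment': array([-0.0573913 ,  0.01961184, -0.01048374]), 'grip_width': 91.77569507243055}
side {'fx': 350.73594635677784, 'fy': 350.73594635677784, 'cx': 256.0553097272821, 'cy': 195.76722834792685, 'world_to_cam': array([[-9.99744570e-01,  7.17342665e-03, -2.14321542e-02,
         5.88954505e+02],
       [ 2.07425170e-02,  6.67785573e-01, -7.44064632e-01,
         1.22298161e+02],
       [ 8.97459032e-03, -7.44319133e-01, -6.67763795e-01,
         9.82433225e+02],
       [ 0.00000000e+00,  0.00000000e+00,  0.000000
[... 257 characters left out ...]
88772895e-01,  7.49170650e-03, -1.49238187e-01,
         5.91203263e+02],
       [ 1.49228172e-01, -1.88156095e-03, -9.88800997e-01,
         1.42882612e+03],
       [ 0.00000000e+00,  0.00000000e+00,  0.00000000e+00,
         1.00000000e+00]])}
{'fx': 272.0936944719148, 'fy': 272.0936944719148, 'cx': 251.6276684063614, 'cy': 191.0042614582115, 'hand_eye': array([[-1.78973446e-04, -9.58425779e-01, -2.85341889e-01,
         7.66715283e+01],
       [ 9.99999952e-01, -2.43513852e-04,  1.90706368e-04,
         7.62366824e-01],
       [-2.52262602e-04, -2.85341841e-01,  9.58425777e-01,
        -1.56706380e+02],
       [ 0.00000000e+00,  0.00000000e+00,  0.00000000e+00,
         1.00000000e+00]])}
```

View pics/side0.png

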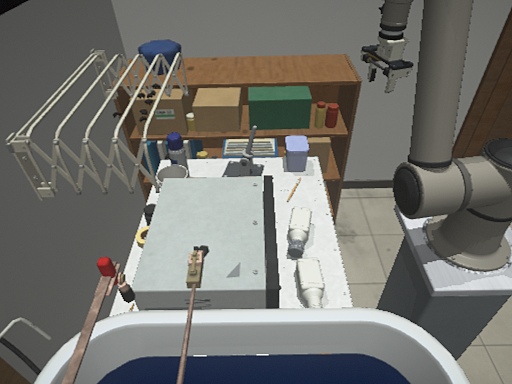

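View pics/top0.png

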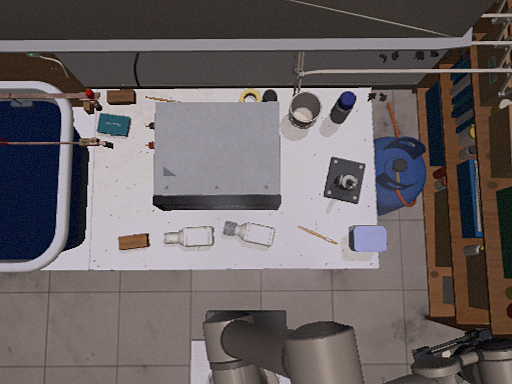

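The open bottle is the left one in the top view (about (190,237), mouth to the left, so towards +y). The capped one is at (248,232). The stand is at (345,180). I'll zoom in next to get precise points.

```bash
cat > h.py <<'E'
import numpy as np, cv2
from plant import imaging, sensors
from scipy.spatial.transform import Rotation as R
def cam(n,o=None):
    c=imaging.calibration(n)
    if n=="wrist":
        T=np.eye(4);T[:3,:3]=R.from_euler('xyz',o['tcp_rot']).as_matrix();T[:3,3]=o['tool_pos']
        W=T@c['hand_eye']
    else: W=np.linalg.inv(c['world_to_cam'])
    return c,W
def ray(n,uv,o=None):
    c,W=cam(n,o); d=W[:3,:3]@[(uv[0]-c['cx'])/c['fx'],(uv[1]-c['cy'])/c['fy'],1]
    return W[:3,3],d/np.linalg.norm(d)
def onz(n,uv,z,o=None):
    p,d=ray(n,uv,o); return p+d*(z-p[2])/d[2]
def tri(a,b):
    (p,d),(q,e)=a,b; A=np.array([d,-e]).T; s=np.linalg.lstsq(A,q-p,rcond=None)[0]
    x,y=p+d*s[0],q+e*s[1]; return (x+y)/2,np.linalg.norm(x-y)
def proj(n,P,o=None):
    c,W=cam(n,o); p=np.linalg.inv(W)@np.append(P,1); return np.array([c['fx']*p[0]/p[2]+c['cx'],c['fy']*p[1]/p[2]+c['cy']])
E
python3 - <<'E'
import cv2,numpy as np
s=cv2.imread("pics/side0.png");t=cv2.imread("pics/top0.png")
f=lambda im,x,y,w,h,k:cv2.resize(im[y:y+h,x:x+w],None,fx=k,fy=k,interpolation=cv2.INTER_CUBIC)
a=f(s,210,115,65,75,6)[:, :390]; b=f(t,315,150,65,75,6)
c=f(t,155,215,130,42,6)[:150*2,:780]
top=np.hstack([a,b]); # 780x450
c=cv2.resize(t[220:245,155:285],(780,150),interpolation=cv2.INTER_CUBIC)
cv2.imwrite("pics/z1.png",np.vstack([top,c]))
E
```

```text
(no output)
```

View pics/z1.png

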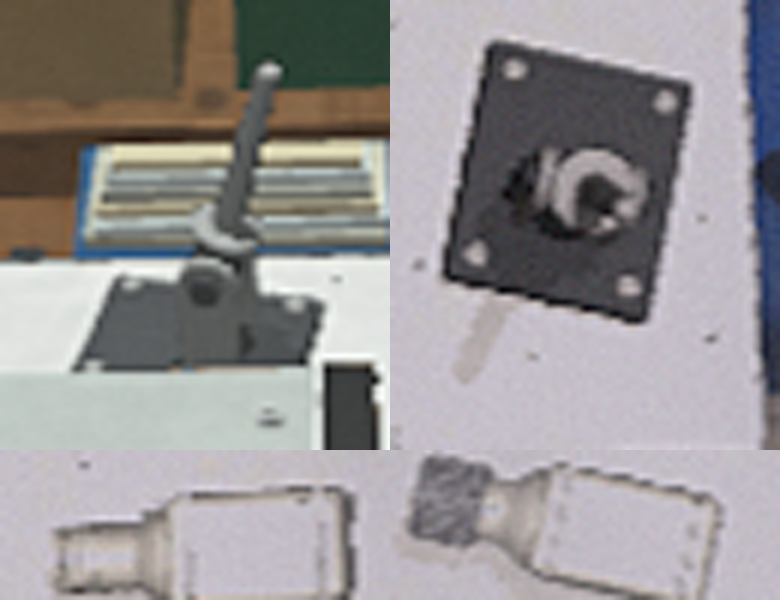

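Run:
```python
from h import *
np.set_printoptions(precision=1,suppress=True)
C=[(488,40),(692,85),(645,325),(440,280)]
P=[onz("top",((u-390)/6+315-.4,v/6+150-.4),12) for u,v in C]
for p in P: print(p)
for i in range(4): print(np.linalg.norm(P[i]-P[(i+1)%4]))
print("ctr",np.mean(P,0))
d=(P[0]+P[1]-P[2]-P[3])/2; print("yaw long",np.degrees(np.arctan2(d[1],d[0])))
# tip: side pixel & collar
tip=ray("side",(210+268/6-.4,115+70/6-.4)); tt=ray("top",((597-390)/6+315-.4,187/6+150-.4))
print("tip",tri(tip,tt))
print("bolt L in side (hinge end +y)",[onz("side",(210+205/6-.4,115+285/6-.4),70)])
# open bottle mask
t=cv2.imread("pics/top0.png")
import sys
u0,v0=155,220
for n,(u,v),z in [("mouthtop L",(55,562-450),28),("base",(352,0),28)]: print(n,onz("top",(155+u/6-.4,220+v/6-.4),z))
u=np.array([(155,215)])
g=cv2.cvtColor(t,cv2.COLOR_BGR2HSV); print(t[237,195],t[237,210],t[250,195],t[237,170])
cv2.imwrite("pics/z2.png",cv2.resize(t[222:252,158:222],None,fx=12,fy=12,interpolation=cv2.INTER_CUBIC))
```

```text
[ 706.7 -278.8   12. ]
[ 681.8 -384.8   12. ]
[ 555.5 -355.1   12. ]
[ 579.8 -249.8   12. ]
108.83039849817723
129.7203255624194
107.97956027253264
130.1333569716758
ctr [ 631.  -317.1   12. ]
yaw long -13.047917223566737
tip (array([ 591.5, -292.7,  203.9]), np.float64(6.892272631296463))
bolt L in side (hinge end +y) [array([ 626.1, -291. ,   70. ])]
mouthtop L [452.6 239.2  28. ]
base [508.2  89.3  28. ]
[197 189 195] [192 187 196] [187 181 191] [196 185 192]
```

View pics/z2.png

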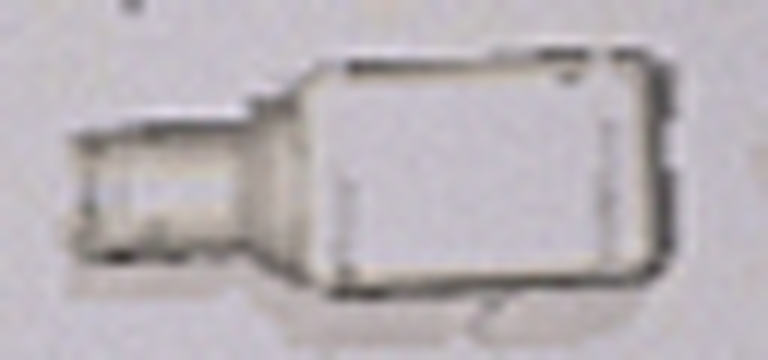

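Front of the stand faces the robot: the bolt at (616,319)/side agrees with the hinge 15 mm ahead of the foot's centre. The bottle crop shows the mouth edge at about u=165, v=238 and the base top edge at about u=212, v=236.

Run:
```python
from h import *
np.set_printoptions(precision=1,suppress=True)
H=np.array([616.5,-313.7,70]); f=np.array([-.974,.226,0]); y=np.array([-.226,-.974,0])
p,d=ray("side",(254.3,126.3)); s=((H-p)@y)/(d@y); T=p+d*s; v=T-H
print("tip",T,np.linalg.norm(v),"lean",np.degrees(np.arctan2(v@f,v[2])), "in top crop",(proj("top",T)-[314.6,149.6])*6+[390,0])
c=lambda u,v:(158+u/12-.46,222+v/12-.46)
m=onz("top",c(85,195),28); b=onz("top",c(650,165),56); b0=onz("top",c(675,165),2)
print(m,b,b0,np.linalg.norm(m[:2]-b[:2]))
ne=[onz("top",c(*q),28) for q in((245,125),(245,245),(110,133),(110,258))]; print(ne)
e=[onz("top",c(*q),56) for q in((330,68),(335,275),(610,58),(620,270))]
print("body top edges",e)
```

```text
tip [ 588.2 -307.1  194.3] 127.69825910494936 lean 13.160818774842182 in top crop [624. 205.]
[454.  236.6  28. ] [458.8  91.6  56. ] [462.   89.5   2. ] 145.0926204785605
[array([471.4, 196.5,  28. ]), array([441.1, 196. ,  28. ]), array([469.6, 230.6,  28. ]), array([438.1, 230. ,  28. ])]
body top edges [array([483.5, 171.3,  56. ]), array([432.2, 169.5,  56. ]), array([485.5, 101.7,  56. ]), array([432.9,  98.9,  56. ])]
```

Peg tip at about (588,-307,194), lean about 13° towards the robot. The bottle lies with its base at (460,90) and mouth at (454,237). I'll move above the peg first.

Call:
{"fn": "arm_command", "kwargs": {
  "increments": [0,50,-6,-30,8,0,110,-12,-30,16,0,170,-18,-30,24,0,230,-26,-30,30.5,0,290,-33,-30,30.5,0,350,-40,-30,30.5,0,410,-46,-30,30.5,0,471,-53,-30,30.5,0,471,-53,-30,30.5,0,471,-53,-30,30.5,0,471,-53,-30,30.5]
}}

```text
time: 1.48
tool_pos: [590.2, -309.2, 256.9]
tcp_rot: [3.141, 0.0, -0.228]
contact_force: [-1.0, 0.0, 1.0]
grip_width: 92.2
```

Run:
```python
from h import *
o=sensors.get_obs(); print(o['time'],o['tool_pos'],o['tcp_rot'],o['joint_positions'])
cv2.imwrite("pics/w1.png",imaging.capture("wrist"))
H=np.array([616.5,-313.7,70]); f=np.array([-.974,.226,0])
for r in (26,132):
  for a in(10,13,16):
    print(r,a,proj("wrist",H+r*(np.sin(np.radians(a))*f+np.cos(np.radians(a))*np.array([0,0,1])),o))
```

```text
1.475 [ 590.23762234 -309.17259914  256.91136601] [ 3.14132400e+00  2.57429906e-04 -2.28050580e-01] [-5.97263133e-01  5.98712967e-01  1.02379826e+00 -3.43909200e-04
  1.51922456e+00  1.20160149e+00]
26 10 [249.49098597 158.74428436]
26 13 [249.49551258 159.82599824]
26 16 [249.50042736 160.87944497]
132 10 [248.5994868  202.40033464]
132 13 [248.64439071 209.48249183]
132 16 [248.69198907 216.12276472]
```

View pics/w1.png

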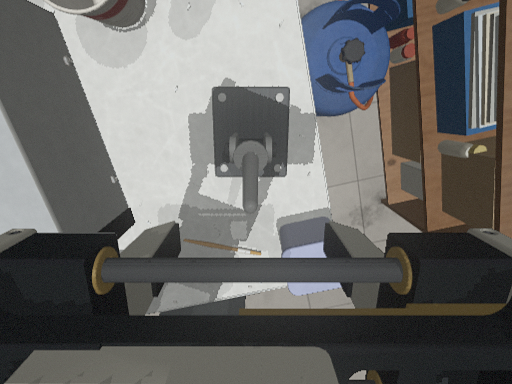

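The peg tip is at (251,207), against (249,209) predicted for 13° lean. Next I descend and grip.

Call:
{"fn": "arm_command", "kwargs": {
  "increments": [0,0,-1,30,0,0,0,-1,65,0,0,0,-1,94,0,0,0,-1,94,0,1,0,-1,94,0,1,0,-1,94,0,1,0,-1,94,0,1,0,-1,94,0,1,0,-1,94,0]
}}

```text
time: 2.65
tool_pos: [591.6, -307.3, 162.9]
tcp_rot: [3.141, -0.0, -0.226]
contact_force: [0.2, -0.9, 0.4]
grip_width: 46.5
```

Call:
{"fn": "arm_command", "kwargs": {
  "increments": [1,0,0,0,0,1,0,0,0,0,1,0,0,0,0,1,0,0,0,0,1,0,0,0,0,1,0,0,0,0]
}}

```text
time: 3.4
tool_pos: [591.4, -307.7, 162.7]
tcp_rot: [3.141, -0.0, -0.227]
contact_force: [0.1, -2.8, -0.3]
grip_width: 13.2
```

Gripped. The 13.2 mm opening matches the peg. Now I lean it along the arc.

Call:
{"fn": "arm_command", "kwargs": {
  "increments": [1,-8,0,2.2,0,1,-16,0,5,0,1,-24,0,9,0,1,-32,0,13,0,1,-40,0,18.5,0,1,-48,0,24.5,0,1,-48,0,24.5,0,1,-48,0,24.5,0]
}}

```text
time: 4.4
tool_pos: [546.6, -297.3, 139.0]
tcp_rot: [3.14, -0.006, -0.227]
contact_force: [6.6, -3.1, -1.6]
grip_width: 13.3
```

Call:
{"fn": "arm_command", "kwargs": {
  "increments": [0,0,0,0,0,0,0,0,0,0,0,0,0,0,0,0,0,0,0,0,0,0,0,-30,0,0,0,0,-70,0,0,0,0,-110,0,0,30,0,-110,0,0,30,0,-110,0]
}}

```text
time: 5.52
tool_pos: [574.9, -303.3, 248.0]
tcp_rot: [3.142, -0.001, -0.226]
contact_force: [-1.3, 0.5, 0.2]
grip_width: 91.6
```

Run:
```python
from h import *
o=sensors.get_obs(); print(o['time'],o['tool_pos'],o['tcp_rot'])
w=imaging.capture("wrist"); s=imaging.capture("side")
a=cv2.resize(w[50:290,150:390],(480,480)); b=cv2.resize(s[115:195,205:258],(318,480),interpolation=cv2.INTER_CUBIC)
cv2.imwrite("pics/w2.png",np.hstack([a,b]))
H=np.array([616.5,-313.7,70]); f=np.array([-.974,.226,0])
for r in (26,132):
  for a in(36,40,44):
    P=H+r*(np.sin(np.radians(a))*f+np.cos(np.radians(a))*np.array([0,0,1]))
    print(r,a,(proj("wrist",P,o)-[150,50])*2,(proj("side",P)-[205,115])*6+[480,0])
```

```text
5.525 [ 574.87074352 -303.34699652  247.98068434] [ 3.14153386e+00 -5.12212336e-04 -2.25898087e-01]
26 36 [202.86605011 209.52056895] [756.01256206 229.92822435]
26 40 [202.86353359 211.6701834 ] [758.60278787 231.88635717]
26 44 [202.8614287 213.6338292] [761.05211019 233.97172676]
132 36 [202.46774695 373.77473419] [867.925518   106.46848901]
132 40 [202.4636695  382.38014053] [881.61745859 117.29601991]
132 44 [202.46271552 389.2551    ] [894.45227204 128.80551831]
```

View pics/w2.png

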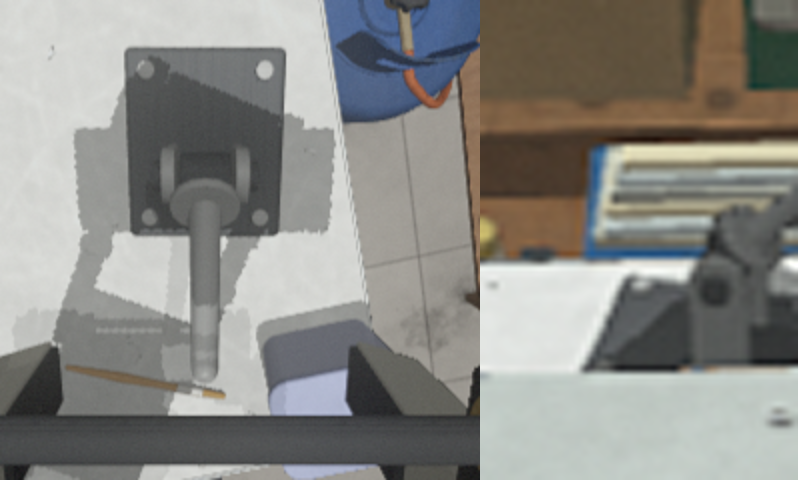

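Peg tip at crop (204,377), which is about 38–40°, and it held after release. Next I go above the bottle's neck.

Call:
{"fn": "arm_command", "kwargs": {
  "increments": [0,-25,-48,0,-10.5,0,-50,-95,0,-21,0,-75,-143,0,-31.5,0,-100,-190,0,-42,0,-125,-238,0,-52.5,0,-150,-286,0,-63,0,-175,-333,0,-73.5,0,-200,-381,0,-84,0,-225,-428,0,-94.5,0,-250,-476,0,-105,0,-250,-476,0,-105,0,-250,-476,0,-105]
}}

```text
time: 7.12
tool_pos: [436.8, 216.1, 247.9]
tcp_rot: [-3.141, 0.001, 1.605]
contact_force: [1.1, -0.2, -0.0]
grip_width: 92.0
```

Run:
```python
from h import *
np.set_printoptions(precision=1,suppress=True)
o=sensors.get_obs(); print(o['time'],o['tool_pos'],o['tcp_rot'],o['joint_positions'])
w=imaging.capture("wrist"); cv2.imwrite("pics/w3.png",w)
for P in [(454,237,28),(460,90,28),(432,195,11),(540,200,163)]: print(P,proj("wrist",P,o))
```

```text
7.125 [436.8 216.1 247.9] [-3.1  0.   1.6] [ 0.3  0.3  1.6 -0.   1.3  0.3]
(454, 237, 28) [264.8 151.9]
(460, 90, 28) [264.1 247.4]
(432, 195, 11) [248.1 177.9]
(540, 200, 163) [359.8 215. ]
```

View pics/w3.png

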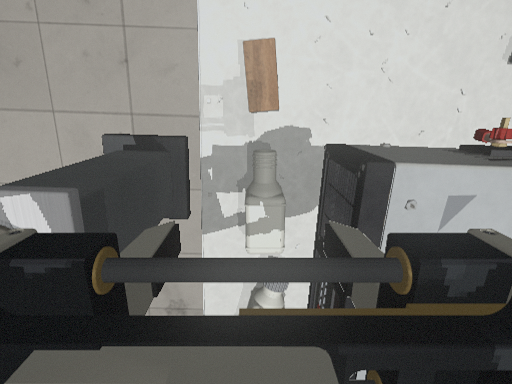

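The mouth is at (264.5,152) and the base at (265,250), as predicted. The gripper's body is about 190 wide along the jaws, so over the bottle's axis it would come within reach of the power supply. I therefore grip the neck off-centre (x≈435) and draw the bottle towards the robot first.

Call:
{"fn": "arm_command", "kwargs": {
  "increments": [0,0,-2,55,0,0,0,-2,110,0,0,0,-2,165,0,0,0,-2,210,0,0,0,-2,238,0,0,0,-2,238,0,1,0,-2,238,0,1,0,-2,238,0,1,0,-2,238,0,1,0,-2,238,0,1,0,-2,238,0,1,0,-2,238,0,1,0,-2,238,0,1,0,-2,238,0,1,0,-2,238,0,1,0,-2,238,0]
}}

```text
time: 9.18
tool_pos: [435.3, 216.6, 10.2]
tcp_rot: [3.141, -0.0, 1.606]
contact_force: [0.0, 0.7, 2.5]
grip_width: 34.1
```

Call:
{"fn": "arm_command", "kwargs": {
  "increments": [1,0,-17,0,0,1,0,-34,0,0,1,0,-50,0,0,1,0,-50,0,-8,1,0,-50,0,-16,1,0,-50,0,-24,1,0,-50,0,-32,1,0,-50,0,-40,1,0,-50,0,-48,1,0,-50,0,-56,1,0,-50,0,-64,1,0,-50,0,-72,1,0,-50,0,-80,1,0,-50,0,-88,1,0,-50,0,-88,1,0,-50,0,-88,1,0,-50,0,-88]
}}

```text
time: 11.3
tool_pos: [385.1, 214.8, 10.1]
tcp_rot: [-3.141, -0.0, 3.141]
contact_force: [-0.7, 0.6, 0.2]
grip_width: 33.3
```

Call:
{"fn": "arm_command", "kwargs": {
  "increments": [0,0,0,0,0,0,0,0,0,0,0,0,0,0,0,0,0,0,0,0,0,0,0,-50,0,0,0,0,-110,0,0,0,0,-170,0,0,-40,0,-190,0,0,-40,0,-190,0,0,-40,0,-190,0]
}}

```text
time: 12.55
tool_pos: [424.2, 214.6, 199.2]
tcp_rot: [-3.141, -0.002, -3.141]
contact_force: [-0.4, -0.3, 0.1]
grip_width: 91.4
```

Run:
```python
from h import *
np.set_printoptions(precision=1,suppress=True)
o=sensors.get_obs(); print(o['time'],o['tool_pos'],o['tcp_rot'],o['joint_positions'])
t=imaging.capture("top"); w=imaging.capture("wrist")
cv2.imwrite("pics/w4.png",w)
for P in [(334+30,217,28),(385+53+74,217,28),(540,217,163)]: print(P,proj("wrist",P,o),proj("top",P))
```

```text
12.55 [424.2 214.6 199.2] [-3.1 -0.  -3.1] [ 0.3  0.3  1.7 -0.   1.2 -1.3]
(364, 217, 28) [254.6 125.5] [170.6 267.8]
(512, 217, 28) [254.3 239.9] [171.4 218.7]
(540, 217, 163) [255.5 338.6] [163.7 204.1]
```

View pics/w4.png

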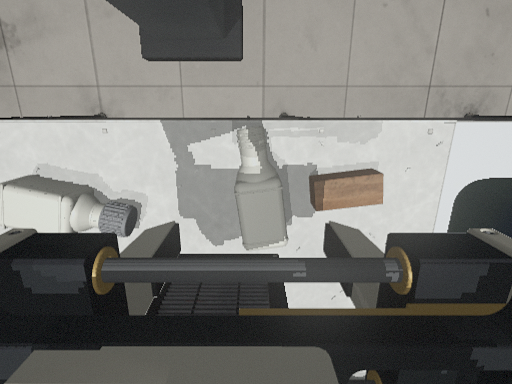

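Run:
```python
from h import *
np.set_printoptions(precision=1,suppress=True)
o=sensors.get_obs()
m=onz("wrist",(253,124),32,o); b=onz("wrist",(264.5,238),56,o)
n1=onz("wrist",(252,135),28,o); l=onz("wrist",(235.5,193),40,o); r=onz("wrist",(284,190),40,o);l2=onz("wrist",(243,247),40,o); r2=onz("wrist",(286,243),40,o)
print(m,b,n1,l,r,(l+r)/2,l2,r2,(l2+r2)/2)
d=m-b; print(np.degrees(np.arctan2(d[1],d[0])),np.linalg.norm(d[:2]))
for p in[(340,190),(310,190)]: print(onz("wrist",p,20,o))
```

```text
[361.7 215.1  32. ] [494.9 229.2  56. ] [374.5 214.   28. ] [442.7 194.   40. ] [438.9 252.7  40. ] [440.8 223.4  40. ] [515.6 202.5  40. ] [509.8 257.7  40. ] [512.7 230.1  40. ]
-173.96442120530955 133.9240308174459
[444.7 327.2  20. ]
[444.8 288.6  20. ]
```

Call:
{"fn": "arm_command", "kwargs": {
  "increments": [0,-30,6,40,-3,0,-57,12,80,-5.8,0,-57,12,130,-5.8,0,-57,12,170,-5.8,0,-57,12,190,-5.8,0,-57,12,190,-5.8,1,-57,12,190,-5.8,1,-57,12,190,-5.8,1,-57,12,190,-5.8,1,-57,12,190,-5.8,1,-57,12,190,-5.8,1,-57,12,190,-5.8,1,-57,12,190,-5.8,1,-57,12,190,-5.8]
}}

```text
time: 14.4
tool_pos: [482.5, 227.0, 10.7]
tcp_rot: [3.141, 0.001, -3.04]
contact_force: [-2.0, 0.9, 5.9]
grip_width: 56.3
```

Call:
{"fn": "arm_command", "kwargs": {
  "increments": [1,0,0,-30,0,1,0,0,-70,0,1,0,0,-110,0,1,0,0,-150,3,1,0,0,-190,5.8,1,0,0,-190,5.8,1,0,0,-190,5.8]
}}

```text
time: 15.28
tool_pos: [481.5, 226.6, 198.9]
tcp_rot: [-3.141, -0.002, -3.141]
contact_force: [0.5, -0.9, -1.4]
grip_width: 56.0
```

Run:
```python
from h import *
np.set_printoptions(precision=1,suppress=True)
o=sensors.get_obs(); print(o['time'],o['tool_pos'],o['tcp_rot'],o['contact_force'],o['moment'])
s=imaging.capture("side"); w=imaging.capture("wrist")
cv2.imwrite("pics/w5.png",np.hstack([cv2.resize(s[200:300,240:340],(400,400),interpolation=cv2.INTER_CUBIC),cv2.resize(w[50:250,150:350],(400,400))]))
g=o['tool_pos']+[0,0,19]
for th in(0,15,30):
  d=np.array([-np.cos(np.radians(th)),0,-np.sin(np.radians(th))])
  for L in (-28,120): print(th,L,(proj("side",g+L*d)-[240,200])*4,(proj("wrist",g+L*d,o)-[150,50])*2+[400,0])
```

```text
15.275 [481.5 226.6 198.9] [-3.1 -0.  -3.1] [ 0.5 -0.9 -1.4] [ 0.1 -0.1 -0.1]
0 -28 [223.7 237.5] [606.4 489.6]
0 120 [533.2 231.6] [607.9 -80.5]
15 -28 [226.6 228. ] [606.5 503.3]
15 120 [512.2 271.2] [607. -24.]
30 -28 [233.3 218.9] [606.6 511.4]
30 120 [477.6 306.2] [606.4  38. ]
```

View pics/w5.png

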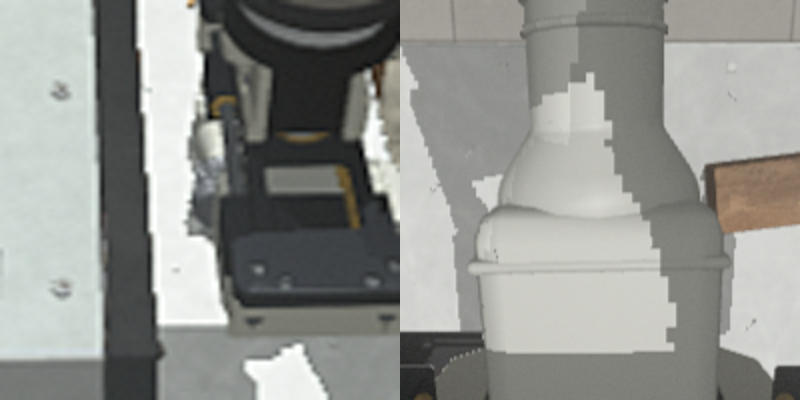

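The bottle is held level, seen from above with the shoulder at crop (600,190). Next I tip it mouth-down in the pads by pressing its base end on the power supply's front edge.

Call:
{"fn": "arm_command", "kwargs": {
  "increments": [1,-20,0,0,0,1,-37.5,0,10,0,1,-37.5,0,22,0,1,-37.5,0,26,0,1,-37.5,0,29,0,1,-37.5,0,29,0]
}}

```text
time: 16.12
tool_pos: [519.5, 227.0, 171.5]
tcp_rot: [3.142, 0.0, -3.141]
contact_force: [-0.4, 0.0, -1.8]
grip_width: 55.7
```

Call:
{"fn": "arm_command", "kwargs": {
  "increments": [1,0,0,2,0,1,0,0,4,0,1,0,0,4,0]
}}

```text
time: 16.5
tool_pos: [519.8, 227.1, 170.7]
tcp_rot: [3.141, 0.003, -3.141]
contact_force: [-9.5, -4.3, 19.5]
grip_width: 56.0
```

Call:
{"fn": "arm_command", "kwargs": {
  "increments": [1,0,0,2,0,1,0,0,4,0,1,0,0,4,0]
}}

```text
time: 16.88
tool_pos: [519.5, 227.4, 168.2]
tcp_rot: [3.14, 0.004, -3.14]
contact_force: [-13.4, -3.6, 28.3]
grip_width: 56.0
```

Run:
```python
from h import *
np.set_printoptions(precision=2,suppress=True)
o=sensors.get_obs(); print(o['time'],o['tool_pos'],o['tcp_rot'],o['contact_force'],o['moment'])
w=imaging.capture("wrist"); cv2.imwrite("pics/w6.png",w)
cv2.imwrite("pics/w6c.png",np.hstack([cv2.resize(cv2.imread("pics/w5.png")[:,400:],(400,400)),cv2.resize(w[50:250,150:350],(400,400))]))
```

```text
16.875 [519.5  227.37 168.15] [ 3.14  0.   -3.14] [-13.37  -3.59  28.35] [0.03 1.67 0.21]
```

View pics/w6c.png

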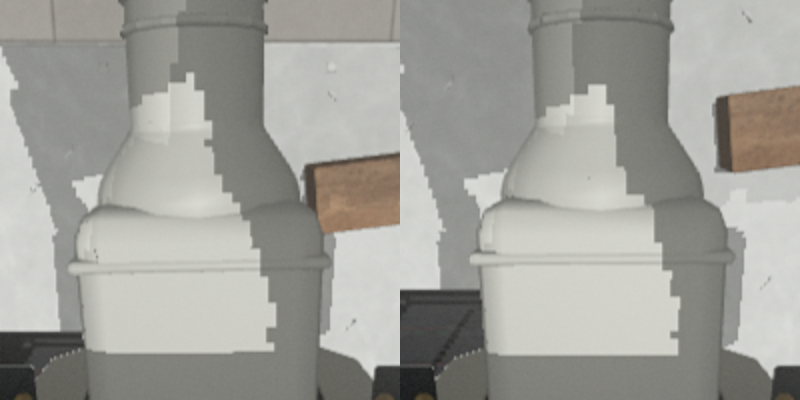

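The edge presses (28 N), but friction at the edge locks the turn. I'll press closer to the pads and drag away from the power supply, so that friction helps to tip the mouth down.

Call:
{"fn": "arm_command", "kwargs": {
  "increments": [1,0,0,-9,0,1,-7,0,-9,0,1,-7,0,-4,0,1,-7,0,0,0,1,-5,0,2,0,1,-3,0,3,0,1,-1,0,4,0,1,1,0,5,0,1,3,0,6,0,1,5,0,7,0,1,5,0,7,0]
}}

```text
time: 18.3
tool_pos: [518.5, 227.6, 159.0]
tcp_rot: [3.139, 0.01, 3.141]
contact_force: [3.0, -0.9, 15.3]
grip_width: 55.8
```

Run:
```python
from h import *
np.set_printoptions(precision=2,suppress=True)
o=sensors.get_obs(); print(o['time'],o['tool_pos'],o['tcp_rot'],o['contact_force'],o['moment'])
w=imaging.capture("wrist"); cv2.imwrite("pics/w7.png",w)
a=cv2.imread("pics/w6.png")
g=lambda im:cv2.cvtColor(im,cv2.COLOR_BGR2GRAY)
# body ridge: vertical displacement of shoulder patch & apparent neck width via column profiles
for n,im in(("before",a),("after",w)):
    e=np.abs(cv2.Sobel(g(im),cv2.CV_32F,1,0))
    for r in(60,80,100,120,140,160,180,200,220): 
        row=e[r,190:330]; k=np.where(row>60)[0]+190; print(n,r,k[:3],k[-3:])
```

```text
18.3 [518.5  227.56 159.04] [3.14 0.01 3.14] [ 3.   -0.85 15.3 ] [ 0.45 -1.05 -0.03]
before 60 [214 215 219] [324 325 326]
before 80 [216 235 236] [283 284 285]
before 100 [216 217 234] [313 314 315]
before 120 [257 258 288] [314 315 316]
before 140 [200 201 202] [263 300 301]
before 160 [190 191 192] [311 312 313]
before 180 [280 281 316] [317 321 322]
before 200 [190 191 192] [319 320 321]
before 220 [191 192 193] [317 318 319]
after 60 [220 245 246] [282 284 285]
after 80 [218 219 220] [283 284 285]
after 100 [219 220 240] [315 316 317]
after 120 [220 254 255] [316 317 318]
after 140 [205 206 207] [296 297 298]
after 160 [191 192 193] [310 311 312]
after 180 [191 192 193] [312 324 325]
after 200 [192 193 194] [312 321 322]
after 220 [192 193 194] [319 320 321]
```

Call:
{"fn": "arm_command", "kwargs": {
  "increments": [1,2,0,1,0,1,4,0,3,0,1,6,0,5,0,1,8,0,7,0,1,8,0,7,0]
}}

```text
time: 18.98
tool_pos: [509.0, 227.7, 151.0]
tcp_rot: [3.139, 0.006, -3.141]
contact_force: [-1.2, 0.9, 14.0]
grip_width: 55.7
```

Run:
```python
from h import *
np.set_printoptions(precision=2,suppress=True)
o=sensors.get_obs(); print(o['time'],o['tool_pos'],o['tcp_rot'],o['contact_force'],o['moment'])
w=imaging.capture("wrist"); cv2.imwrite("pics/w8.png",w)
g=o['tool_pos']+[0,0,19]
for th in(0,15,30,40,50,60):
  d=np.array([-np.cos(np.radians(th)),0,-np.sin(np.radians(th))]);n=np.array([-np.sin(np.radians(th)),0,np.cos(np.radians(th))])
  print(th,"mouth",proj("wrist",g+120*d,o),"rimtop",proj("wrist",g+120*d+16.5*n,o),"bodyend top",proj("wrist",g+62*d+28*n,o))
```

```text
18.975 [509.04 227.69 151.02] [ 3.14  0.01 -3.14] [-1.22  0.92 13.98] [ 0.48 -0.56  0.03]
0 mouth [253.92   9.42] rimtop [254.37  -5.56] bodyend top [254.28 151.56]
15 mouth [253.32  37.39] rimtop [253.61  19.62] bodyend top [253.89 134.56]
30 mouth [252.93  68.29] rimtop [253.11  50.25] bodyend top [253.54 130.22]
40 mouth [252.75  89.16] rimtop [252.89  71.42] bodyend top [253.35 132.57]
50 mouth [252.62 109.88] rimtop [252.72  92.55] bodyend top [253.18 138.02]
60 mouth [252.52 130.37] rimtop [252.59 113.44] bodyend top [253.04 145.81]
```

View pics/w8.png

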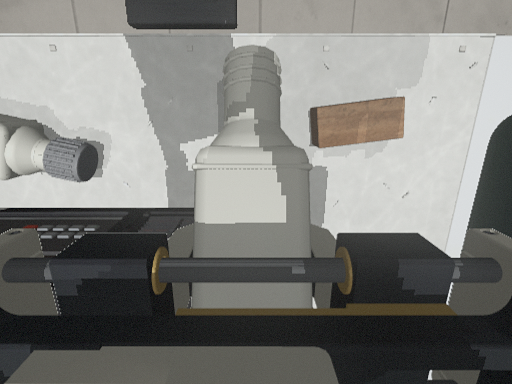

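The rim's top is at about (252,45) and the body ridge at row 165, so the mouth is down some 15–27° so far. One more stroke, longer and lighter.

Call:
{"fn": "arm_command", "kwargs": {
  "increments": [1,-4,0,-28,0,1,-18,0,-28,0,1,-18,0,-22,0,1,-18,0,-17.5,0,1,-15.5,0,-16,0,1,-13,0,-14,0,1,-10.5,0,-11,0,1,-8,0,-8,0,1,-5.5,0,-4,0,1,-3,0,0,0,1,0,0,2,0,1,0,0,2,0]
}}

```text
time: 20.52
tool_pos: [508.4, 227.7, 149.8]
tcp_rot: [3.139, 0.006, -3.141]
contact_force: [-2.2, -0.9, 12.4]
grip_width: 56.0
```

Run:
```python
from h import *
np.set_printoptions(precision=2,suppress=True)
o=sensors.get_obs(); print(o['time'],o['tool_pos'],o['tcp_rot'],o['contact_force'],o['moment'])
w=imaging.capture("wrist"); s=imaging.capture("side"); cv2.imwrite("pics/w9.png",w); cv2.imwrite("pics/s9.png",s)
# compare with w8: track features by optical flow at points on the bottle
a=cv2.imread("pics/w8.png",0);b=cv2.cvtColor(w,cv2.COLOR_BGR2GRAY)
for n,im in(("w8",a),("w9",b)):
    col=im[20:230,262].astype(int); 
    print(n,[ (i+20,int(col[i])) for i in range(0,210,5)])
```

```text
20.525 [508.35 227.68 149.77] [ 3.14  0.01 -3.14] [-2.18 -0.9  12.4 ] [ 0.45 -0.27  0.04]
w8 [(20, 160), (25, 159), (30, 159), (35, 201), (40, 211), (45, 205), (50, 127), (55, 124), (60, 125), (65, 126), (70, 128), (75, 127), (80, 115), (85, 125), (90, 125), (95, 127), (100, 126), (105, 125), (110, 125), (115, 126), (120, 118), (125, 119), (130, 119), (135, 125), (140, 127), (145, 132), (150, 180), (155, 196), (160, 199), (165, 192), (170, 201), (175, 200), (180, 201), (185, 201), (190, 201), (195, 202), (200, 201), (205, 202), (210, 203), (215, 201), (220, 202), (225, 133)]
w9 [(20, 159), (25, 160), (30, 159), (35, 207), (40, 211), (45, 213), (50, 122), (55, 124), (60, 117), (65, 127), (70, 119), (75, 127), (80, 131), (85, 130), (90, 125), (95, 124), (100, 127), (105, 127), (110, 130), (115, 126), (120, 120), (125, 120), (130, 119), (135, 125), (140, 126), (145, 166), (150, 181), (155, 199), (160, 199), (165, 199), (170, 200), (175, 200), (180, 201), (185, 201), (190, 202), (195, 201), (200, 202), (205, 200), (210, 202), (215, 202), (220, 203), (225, 130)]
```

From the forces and image widths, the mouth is down only some 18°, and the bottle has slipped along the pads. Its base corner is now near the gripper's body, so this edge method is not converging. I'll set the bottle back flat, re-grip it cleanly near the base, and bring peg and bottle together differently.

Call:
{"fn": "arm_command", "kwargs": {
  "increments": [1,0,0,-25,0,1,22,0,-25,0,1,22,0,0,0,1,22,0,50,0,1,22,0,90,0,1,22,0,105,0,1,22,0,115,0,1,22,0,125,0,1,22,0,132,0,1,22,0,138,0,1,22,0,138,0]
}}

```text
time: 22.0
tool_pos: [487.8, 227.6, 11.4]
tcp_rot: [3.14, 0.007, -3.141]
contact_force: [3.5, 0.0, 3.3]
grip_width: 55.9
```

Call:
{"fn": "arm_command", "kwargs": {
  "increments": [0,0,0,0,0,0,0,0,0,0,0,0,0,0,0,0,0,0,0,0,0,0,0,-50,0,0,0,0,-110,0,0,0,0,-170,0,0,55,-10,-190,0,0,55,-10,-190,0,0,55,-10,-190,0]
}}

```text
time: 23.25
tool_pos: [430.0, 216.9, 199.2]
tcp_rot: [-3.142, 0.001, -3.141]
contact_force: [0.3, -0.1, 0.4]
grip_width: 91.9
```

Run:
```python
from h import *
np.set_printoptions(precision=1,suppress=True)
o=sensors.get_obs(); print(o['time'],o['tool_pos'],o['tcp_rot'])
w=imaging.capture("wrist"); cv2.imwrite("pics/w10.png",w)
g=cv2.cvtColor(w,cv2.COLOR_BGR2GRAY).astype(int); q=cv2.imread("pics/w4.png",0).astype(int)
for n,im in(("w4",q),("w10",g)):
    for u in(250,262,272): print(n,u,[int(x) for x in im[100:260:3,u]])
for v in(140,200,215,230): print(v,[int(x) for x in g[v,210:310:2]])
```

```text
23.25 [430.  216.9 199.2] [-3.1  0.  -3.1]
w4 250 [162, 164, 161, 163, 161, 162, 57, 133, 121, 128, 131, 134, 129, 134, 179, 191, 189, 203, 202, 209, 218, 217, 206, 199, 204, 145, 151, 154, 145, 157, 155, 152, 159, 159, 158, 156, 159, 156, 156, 157, 157, 156, 156, 156, 157, 156, 156, 155, 143, 154, 196, 179, 55, 60]
w4 262 [143, 143, 143, 144, 139, 139, 65, 202, 119, 109, 113, 115, 118, 125, 127, 116, 121, 137, 137, 138, 138, 139, 142, 140, 139, 146, 151, 139, 151, 158, 149, 159, 157, 156, 157, 155, 157, 155, 157, 155, 156, 157, 158, 155, 156, 155, 154, 151, 150, 180, 211, 185, 50, 63]
w4 272 [154, 157, 156, 152, 151, 150, 64, 206, 196, 196, 207, 198, 195, 213, 215, 214, 212, 199, 196, 121, 123, 125, 108, 115, 123, 129, 114, 140, 156, 153, 154, 155, 156, 157, 154, 155, 156, 153, 157, 156, 154, 155, 156, 154, 153, 154, 153, 149, 195, 195, 211, 178, 58, 65]
w10 250 [161, 164, 163, 159, 163, 121, 125, 121, 123, 126, 126, 122, 118, 115, 153, 154, 153, 152, 158, 182, 182, 184, 185, 186, 130, 139, 140, 144, 146, 126, 147, 158, 153, 151, 159, 159, 155, 157, 158, 156, 156, 156, 158, 155, 156
[... 918 characters left out ...]
 142, 148, 130, 146, 159, 160, 161, 160, 160, 159, 158, 157, 159, 160, 156, 156, 158, 158, 156, 155, 157, 155, 157, 147, 137, 112, 124, 146, 147, 147, 150, 148, 148, 148, 148, 147, 148, 153]
215 [149, 148, 151, 145, 145, 145, 149, 150, 150, 147, 144, 144, 148, 149, 124, 148, 154, 159, 158, 158, 158, 157, 159, 157, 157, 156, 154, 157, 153, 156, 155, 156, 155, 153, 155, 145, 131, 121, 122, 150, 147, 211, 213, 172, 144, 143, 150, 150, 151, 147]
230 [148, 150, 151, 152, 147, 149, 150, 148, 147, 146, 143, 147, 147, 151, 120, 143, 152, 158, 157, 158, 156, 157, 156, 156, 156, 158, 152, 155, 153, 154, 153, 155, 154, 154, 152, 140, 107, 210, 210, 210, 208, 208, 208, 208, 207, 208, 207, 207, 208, 207]
```

The base is at x≈515, y≈226, with the axis straight along x. Next I lean the peg further down temporarily so a level bottle can slide on. Afterwards I'll bring it back to 40° with the bottle on.

Call:
{"fn": "arm_command", "kwargs": {
  "increments": [0,-13,-57,-10,2,0,-26,-114,-10,4,0,-39,-171,-10,6,0,-52,-228,-10,8,0,-65,-285,-10,10,0,-78,-342,-10,12,0,-91,-399,-10,13,0,-104,-456,-10,13,0,-116.6,-514,-10,13,0,-116.6,-514,-10,13,0,-116.6,-514,20,13,0,-116.6,-514,60,13,0,-116.6,-514,60,13,1,-116.6,-514,60,13,1,-116.6,-514,60,13,1,-116.6,-514,60,13,1,-116.6,-514,60,13,1,-116.6,-514,60,13,1,-116.6,-514,60,13,1,-116.6,-514,60,13]
}}

```text
time: 25.8
tool_pos: [546.6, -297.1, 139.2]
tcp_rot: [-3.142, -0.0, 2.915]
contact_force: [0.3, 0.3, -0.6]
grip_width: 26.2
```

Call:
{"fn": "arm_command", "kwargs": {
  "increments": [1,0,0,0,0,1,0,0,0,0,1,0,0,0,0,1,0,0,0,0]
}}

```text
time: 26.3
tool_pos: [546.5, -297.3, 139.2]
tcp_rot: [-3.141, 0.0, 2.915]
contact_force: [0.6, -1.4, -0.3]
grip_width: 12.9
```

Call:
{"fn": "arm_command", "kwargs": {
  "increments": [1,7.4,0,6.8,0,1,14.2,0,14.2,0,1,20.3,0,22.1,0,1,25.7,0,30.6,0,1,30.3,0,39.5,0,1,34.1,0,48.8,0,1,37.2,0,58.3,0,1,39.4,0,68,0,1,39.4,0,68,0,1,39.4,0,68,0]
}}

```text
time: 27.55
tool_pos: [510.6, -289.0, 71.8]
tcp_rot: [-3.14, 0.006, 2.915]
contact_force: [7.3, -1.2, -2.1]
grip_width: 13.1
```

Call:
{"fn": "arm_command", "kwargs": {
  "increments": [0,0,0,0,0,0,0,0,0,0,0,0,0,0,0,0,0,0,0,0,0,0,0,-60,0,0,0,0,-120,0,0,0,0,-130,0,0,0,0,-130,0]
}}

```text
time: 28.55
tool_pos: [508.1, -288.2, 201.5]
tcp_rot: [-3.141, 0.001, 2.915]
contact_force: [-0.4, 0.3, -1.3]
grip_width: 88.2
```

Run:
```python
from h import *
np.set_printoptions(precision=1,suppress=True)
o=sensors.get_obs(); print(o['time'],o['tool_pos'],o['tcp_rot'])
t=imaging.capture("top");w=imaging.capture("wrist");s=imaging.capture("side"); cv2.imwrite("pics/w11.png",w);cv2.imwrite("pics/s11.png",s);cv2.imwrite("pics/t11.png",t)
g=cv2.cvtColor(w,cv2.COLOR_BGR2GRAY).astype(int)
H=np.array([618.5,-314.2,70]); f=np.array([-.974,.226,0])
for a in(75,80,84):
  for r in(40,132):
    P=H+r*(np.sin(np.radians(a))*f+np.cos(np.radians(a))*np.array([0,0,1])); print(a,r,proj("wrist",P,o),proj("side",P))
c=proj("wrist",H+90*f+[0,0,15],o).astype(int); print(c,[int(x) for x in g[c[1],c[0]-30:c[0]+30:2]])
p=proj("wrist",H+100*f+[0,0,20],o).astype(int); print(p,[int(x) for x in g[p[1]-30:p[1]+50:3,p[0]]] )
```

```text
28.55 [ 508.1 -288.2  201.5] [-3.1  0.   2.9]
75 40 [252.1 249. ] [257.4 156.7]
75 132 [252.3 178.4] [284.1 153.7]
80 40 [252.1 247. ] [257.6 157.5]
80 132 [252.3 173.2] [284.8 156.6]
84 40 [252.1 245.5] [257.7 158.2]
84 132 [252.3 170. ] [285.1 159. ]
[252 208] [149, 148, 149, 148, 145, 145, 146, 144, 147, 143, 149, 116, 108, 113, 124, 125, 116, 103, 93, 123, 120, 122, 117, 144, 142, 143, 145, 142, 144, 144]
[252 200] [149, 111, 174, 125, 127, 126, 125, 124, 124, 123, 127, 125, 123, 124, 122, 122, 121, 121, 119, 120, 121, 120, 118, 119, 121, 119, 118]
```

Peg now at about 79°, with its tip near (492,-285,94). Back to the bottle, gripping 22 mm from its base.

Call:
{"fn": "arm_command", "kwargs": {
  "increments": [0,14,55,0,-2,0,29,110,0,-4,0,43,166,0,-6,0,58,221,0,-8,0,72,277,0,-10,0,87,332,0,-12,0,101,387,0,-13,0,116,443,0,-13,0,130.5,498,0,-13,0,130.5,498,40,-13,0,130.5,498,95,-13,0,130.5,498,150,-13,0,130.5,498,192,-13,0,130.5,498,192,-13,1,130.5,498,192,-13,1,130.5,498,192,-13,1,130.5,498,192,-13,1,130.5,498,192,-13,1,130.5,498,192,-13,1,130.5,498,192,-13]
}}

```text
time: 31.2
tool_pos: [493.3, 226.5, 10.0]
tcp_rot: [3.141, 0.001, -3.141]
contact_force: [-1.6, 0.8, 5.6]
grip_width: 55.8
```

Call:
{"fn": "arm_command", "kwargs": {
  "increments": [1,0,0,0,0,1,0,0,0,0,1,0,0,0,0]
}}

```text
time: 31.58
tool_pos: [493.3, 226.5, 10.0]
tcp_rot: [3.141, 0.001, -3.141]
contact_force: [-2.0, -0.1, 6.3]
grip_width: 55.4
```

Run:
```python
from h import *
np.set_printoptions(precision=0,suppress=True)
for n,f in(("top","t11"),("side","s11")):
    im=cv2.imread(f"pics/{'top0' if n=='top' else 'side0'}.png"); h=cv2.cvtColor(im,cv2.COLOR_BGR2HSV)
    m=cv2.inRange(h,(110,40,60),(135,255,255)); m[:, :280 if n=='top' else 270]=0
    if n=='side': m[:, 330:]=0
    k,l,st,c=cv2.connectedComponentsWithStats(m); i=1+np.argmax(st[1:,4]); x,y,w,hh=st[i,:4]; print(n,st[i])
    cn=max(cv2.findContours((l==i).astype('uint8'),0,2)[0],key=cv2.contourArea); ap=cv2.approxPolyDP(cn,3,True)[:,0]; print(ap.tolist())
    for z in(0,80,110):
        print(z,[onz(n,p,z)[:2].round() for p in ap])
```

```text
top [ 374  137   52   79 2455]
[[403, 137], [374, 140], [375, 175], [382, 181], [380, 185], [375, 180], [378, 215], [404, 205], [395, 193], [396, 187], [402, 189], [400, 193], [408, 203], [424, 183], [421, 155], [413, 159], [404, 150], [384, 148], [388, 144], [394, 146], [397, 138], [397, 145], [407, 143], [413, 147], [400, 141]]
0 [array([ 771., -513.]), array([ 761., -420.]), array([ 648., -418.]), array([ 629., -439.]), array([ 616., -432.]), array([ 632., -417.]), array([ 521., -421.]), array([ 552., -504.]), array([ 590., -478.]), array([ 609., -482.]), array([ 603., -501.]), array([ 590., -494.]), array([ 558., -517.]), array([ 621., -571.]), array([ 711., -567.]), array([ 699., -541.]), array([ 728., -514.]), array([ 735., -451.]), array([ 748., -464.]), array([ 741., -483.]), array([ 767., -494.]), array([ 744., -492.]), array([ 751., -525.]), array([ 738., -543.]), array([ 757., -503.])]
80 [array([ 749., -487.]), array([ 741., -399.]), array([ 633., -397.]), array([ 615., -417.]), array([ 603., -410.]), array([ 618., -396.]), array([ 513., -400.]), array([ 542., -478.]), ar
[... 613 characters left out ...]
, -448.]), array([ 586., -466.]), array([ 574., -459.]), array([ 545., -481.]), array([ 603., -531.]), array([ 686., -527.]), array([ 675., -503.]), array([ 702., -478.]), array([ 708., -419.]), array([ 720., -432.]), array([ 714., -449.]), array([ 738., -459.]), array([ 717., -458.]), array([ 723., -488.]), array([ 711., -505.]), array([ 729., -468.])]
side [ 270  354   60   30 1698]
[[270, 355], [271, 383], [329, 383], [328, 355]]
0 [array([561., 313.]), array([561., 369.]), array([444., 371.]), array([437., 315.])]
80 [array([563., 348.]), array([563., 398.]), array([458., 400.]), array([452., 349.])]
110 [array([564., 361.]), array([564., 409.]), array([463., 411.]), array([457., 363.])]
```

Call:
{"fn": "arm_command", "kwargs": {
  "increments": [1,0,0,-40,0,1,0,0,-90,0,1,0,0,-140,0,1,0,0,-190,0,1,0,0,-220,0,1,0,0,-220,0]
}}

```text
time: 32.33
tool_pos: [493.8, 226.7, 231.3]
tcp_rot: [3.14, 0.005, -3.141]
contact_force: [0.3, -0.2, -1.7]
grip_width: 55.7
```

Run:
```python
from h import *
np.set_printoptions(precision=0,suppress=True)
for p in[(287,170),(307,170)]: print("side base near (+y face)",onz("side",p,0))
for p in[(349,226),(386,226),(387,251),(349,251)]: print("top",[onz("top",p,z) for z in(0,60,90)])
for p in[(285,150),(309,150),(285,137),(308,137)]: print("side top",[onz("side",p,z) for z in(60,90)])
```

```text
side base near (+y face) [ 478. -334.    0.]
side base near (+y face) [ 408. -331.    0.]
top [array([ 488., -330.,    0.]), array([ 483., -318.,   60.]), array([ 481., -311.,   90.])]
top [array([ 487., -445.,    0.]), array([ 482., -428.,   60.]), array([ 480., -419.,   90.])]
top [array([ 410., -444.,    0.]), array([ 408., -427.,   60.]), array([ 407., -419.,   90.])]
top [array([ 411., -327.,    0.]), array([ 409., -315.,   60.]), array([ 408., -309.,   90.])]
side top [array([ 484., -370.,   60.]), array([ 488., -327.,   90.])]
side top [array([ 401., -367.,   60.]), array([ 409., -324.,   90.])]
side top [array([ 479., -453.,   60.]), array([ 483., -406.,   90.])]
side top [array([ 395., -450.,   60.]), array([ 403., -403.,   90.])]
```

The box at the right is about 88 high, with its near face at y≈-318. So I'll insert in front of it and raise peg and bottle together before the fingers pass it. Now to the staging pose.

Call:
{"fn": "arm_command", "kwargs": {
  "increments": [1,8,-24,0,9.6,1,15,-48,0,19.3,1,23,-72,0,29,1,31,-95,0,38.6,1,38,-119,0,48.3,1,46,-143,0,58,1,54,-167,0,67.6,1,62,-191,0,77.2,1,69,-215,0,86.9,1,77,-238,0,96.5,1,85,-262,0,106,1,92,-286,0,116,1,100,-310,0,125.5,1,108,-334,0,135,1,115,-358,0,145,1,123,-381,0,154.5,1,131,-405,0,164,1,138,-429,0,173.7,1,146,-453,0,183.4,1,154,-477,0,193]
}}

```text
time: 34.83
tool_pos: [337.9, -250.7, 227.4]
tcp_rot: [-3.14, 0.003, -0.232]
contact_force: [-0.3, -0.1, -1.2]
grip_width: 55.8
```

Call:
{"fn": "arm_command", "kwargs": {
  "increments": [1,0,0,0,0,1,0,0,0,0]
}}

```text
time: 35.08
tool_pos: [338.6, -249.8, 228.1]
tcp_rot: [-3.14, 0.002, -0.225]
contact_force: [0.4, -0.3, -1.4]
grip_width: 55.9
```

Run:
```python
from h import *
np.set_printoptions(precision=2,suppress=True)
o=sensors.get_obs(); print(o['time'],o['tool_pos'],o['tcp_rot'],o['joint_positions'],o['contact_force'])
w=imaging.capture("wrist"); cv2.imwrite("pics/w12.png",w); g=cv2.cvtColor(w,cv2.COLOR_BGR2GRAY)
gp=o['tool_pos']+[0,0,19]; yw=o['tcp_rot'][2]
for th in(0,8,15):
  t=np.radians(th); d=np.array([np.cos(t)*np.cos(yw),np.cos(t)*np.sin(yw),-np.sin(t)]); n=np.array([np.sin(t)*np.cos(yw),np.sin(t)*np.sin(yw),np.cos(t)])
  print(th,"rimtop",proj("wrist",gp+126*d+16.5*n,o),"mouth",proj("wrist",gp+126*d,o))
for u in(246,254): print(u,[int(x) for x in g[0:160:3,u]])
for v in(20,40,60): print(v,[int(x) for x in g[v,190:320:3]])
```

```text
35.075 [ 338.62 -249.79  228.12] [-3.14  0.   -0.22] [-0.82  0.15  1.78  0.    1.21  0.98] [ 0.42 -0.34 -1.38]
0 rimtop [248.75 -25.72] mouth [249.21  -7.59]
8 rimtop [249.23  -9.33] mouth [249.59   9.85]
15 rimtop [249.57   6.43] mouth [249.85  25.8 ]
246 [148, 146, 146, 148, 146, 142, 181, 214, 214, 213, 205, 215, 157, 216, 214, 215, 214, 199, 198, 217, 214, 215, 215, 191, 206, 205, 215, 215, 215, 215, 216, 216, 209, 155, 155, 151, 153, 154, 152, 153, 150, 157, 152, 149, 148, 147, 150, 147, 149, 151, 147, 152, 154, 157]
254 [173, 172, 171, 170, 169, 175, 200, 215, 216, 215, 202, 216, 139, 216, 215, 215, 216, 205, 193, 217, 216, 216, 215, 190, 203, 207, 216, 215, 215, 217, 215, 216, 215, 217, 148, 153, 153, 154, 154, 153, 153, 158, 154, 149, 149, 149, 149, 149, 148, 148, 149, 153, 159, 159]
20 [216, 211, 212, 212, 213, 216, 212, 210, 211, 211, 210, 211, 213, 205, 200, 200, 203, 206, 209, 212, 214, 215, 215, 214, 211, 211, 209, 207, 208, 212, 210, 210, 211, 213, 214, 210, 210, 211, 197, 178, 184, 190, 189, 188]
40 [212, 213, 215, 215, 213, 215, 212, 215, 221, 158, 134, 122, 163, 190, 195, 202, 206, 210, 213, 214, 215, 215, 213, 216, 216, 212, 212, 207, 202, 187, 167, 135, 155, 175, 148, 135, 194, 191, 193, 190, 192, 190, 188, 189]
60 [216, 214, 211, 214, 216, 215, 216, 161, 221, 116, 138, 173, 181, 189, 197, 203, 206, 209, 213, 214, 215, 214, 216, 216, 215, 214, 209, 205, 199, 193, 188, 176, 123, 121, 98, 98, 106, 192, 189, 188, 188, 189, 192, 189]
```

The rim position and width show that the bottle has drooped about 17° mouth-down in the pads, which suits the insertion. I go to just before the tip and check in close-up.

Call:
{"fn": "arm_command", "kwargs": {
  "increments": [1,2,0,30,0,1,5,0,60,0,1,8,0,85,0,1,8,0,105,0,1,8,0,110,0,1,8,0,110,0]
}}

```text
time: 35.88
tool_pos: [347.0, -252.1, 119.4]
tcp_rot: [-3.142, 0.0, -0.225]
contact_force: [-0.5, 0.5, -0.1]
grip_width: 55.9
```

Run:
```python
from h import *
np.set_printoptions(precision=1,suppress=True)
o=sensors.get_obs(); print(o['time'],o['tool_pos'],o['tcp_rot'],o['contact_force'])
w=imaging.capture("wrist"); s=imaging.capture("side"); t=imaging.capture("top")
for n,i in(("w13",w),("s13",s),("t13",t)): cv2.imwrite(f"pics/{n}.png",i)
a=cv2.resize(s[130:190,235:335],(800,480),interpolation=cv2.INTER_CUBIC)  # x8
cv2.imwrite("pics/v12.png",a)
gp=o['tool_pos']+[0,0,19]; yw=o['tcp_rot'][2]
for th in(5,12,17,22):
  r=np.radians(th); d=np.array([np.cos(r)*np.cos(yw),np.cos(r)*np.sin(yw),-np.sin(r)])
  print(th,"mouth side crop",(proj("side",gp+126*d)-[235,130])*8, "bodyend",(proj("side",gp+68*d)-[235,130])*8)
H=np.array([618.5,-314.2,70]); f=np.array([-.974,.226,0])
for a in(75,79.4,84):
  print(a,"tip",(proj("side",H+132*(np.sin(np.radians(a))*f+np.cos(np.radians(a))*np.array([0,0,1])))-[235,130])*8)
```

```text
35.875 [ 347.  -252.1  119.4] [-3.1  0.  -0.2] [-0.5  0.5 -0.1]
5 mouth side crop [459.  147.3] bodyend [606.6 152.1]
12 mouth side crop [462.8 179.7] bodyend [608.  169.8]
17 mouth side crop [468.4 202.4] bodyend [610.6 182.3]
22 mouth side crop [476.1 224.4] bodyend [614.4 194.6]
75 tip [393.2 189.5]
79.4 tip [397.9 210.3]
84 tip [400.8 231.8]
```

View pics/v12.png

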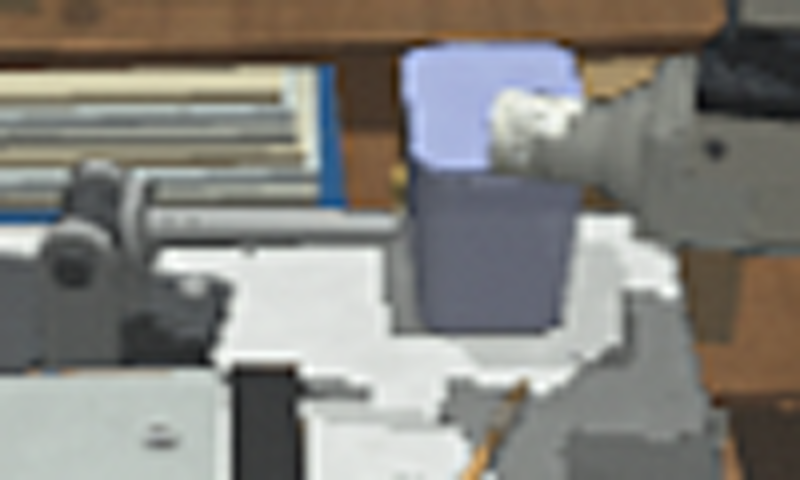

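This shows the peg nearly flat (collar at (150,222), tip at (405,225), lean about 82°). The bottle is level, its mouth centred at (494,132), so it has not drooped and I was wrong about that. The box's top edge is also higher than I took it to be, about 100. The fingers would hit the box at this height, so the peg must be raised to about 66° first. I set the bottle down between the capped bottle and the brush.

Call:
{"fn": "arm_command", "kwargs": {
  "increments": [1,5,-30,-5,-4,1,15,-65,0,-9,1,24,-100,0,-12.9,1,31.5,-122,20,-12.9,1,31.5,-122,60,-12.9,1,31.5,-122,95,-12.9,1,31.5,-122,108,-12.9,1,31.5,-122,109,-12.9,0,31.5,-122,109,-12.9,0,31.5,-122,109,-12.9,0,31.5,-122,109,-12.9,0,31.5,-122,60,-12.9,0,31.5,-122,10,-12.9,0,31.5,-122,-40,-12.9,0,31.5,-122,-80,-12.9,0,31.5,-122,-80,-12.9]
}}

```text
time: 38.02
tool_pos: [406.4, -141.5, 202.3]
tcp_rot: [3.138, -0.006, -0.001]
contact_force: [1.2, 0.2, -0.5]
grip_width: 91.7
```

Run:
```python
from h import *
np.set_printoptions(precision=1,suppress=True)
o=sensors.get_obs(); print(o['time'],o['tool_pos'],o['tcp_rot'],o['contact_force'],o['grip_width'])
w=imaging.capture("wrist"); t=imaging.capture("top"); cv2.imwrite("pics/w14.png",w); cv2.imwrite("pics/t14.png",t)
g=cv2.cvtColor(w,cv2.COLOR_BGR2GRAY)
for L in(-35,-25,68,113,123): P=o['tool_pos']*[1,1,0]+[L,0,28]; print(L,proj("wrist",P,o))
for u in(246,252,258): print(u,[int(x) for x in g[40:262:3,u]])
for v in(120,200): print(v,[int(x) for x in g[v,200:304:2]])
```

```text
38.025 [ 406.4 -141.5  202.3] [ 3.1 -0.  -0. ] [ 1.2  0.2 -0.5] 91.70620073043763
-35 [250.5 201.9]
-25 [250.4 194.4]
68 [250.2 118.9]
113 [250.1  77.8]
123 [250.1  68.2]
246 [209, 209, 208, 209, 207, 209, 209, 209, 210, 209, 210, 211, 211, 204, 209, 194, 199, 156, 150, 152, 152, 151, 153, 153, 153, 151, 151, 151, 151, 153, 154, 156, 152, 155, 158, 149, 158, 157, 158, 157, 157, 157, 157, 156, 157, 157, 158, 158, 156, 155, 223, 220, 220, 214, 204, 204, 153, 71, 73, 70, 74, 73, 71, 68, 69, 70, 71, 64, 70, 69, 86, 87, 95, 56]
252 [210, 209, 207, 209, 206, 208, 209, 210, 209, 210, 210, 209, 210, 214, 216, 204, 221, 157, 161, 157, 160, 160, 160, 158, 159, 157, 156, 156, 154, 154, 159, 161, 150, 155, 157, 150, 159, 156, 158, 157, 159, 158, 157, 157, 156, 156, 157, 157, 159, 154, 222, 220, 220, 214, 198, 203, 154, 78, 79, 73, 75, 74, 75, 69, 70, 71, 67, 71, 66, 63, 103, 102, 103, 60]
258 [213, 211, 209, 208, 208, 208, 208, 208, 209, 207, 208, 210, 211, 204, 204, 190, 210, 192, 200, 153, 153, 152, 152, 151, 150, 148, 150, 152, 151, 154, 155, 155, 150, 158, 158, 151, 158, 159, 158, 158, 159, 158, 157, 157, 159, 157, 157, 157, 154, 155, 223, 220, 219, 214, 197, 202, 154, 74, 75, 72, 75, 72, 68, 69, 70, 70, 67, 65, 63, 70, 95, 95, 95, 59]
120 [176, 164, 153, 146, 126, 107, 104, 129, 155, 133, 150, 151, 151, 150, 149, 150, 152, 127, 117, 129, 138, 142, 147, 149, 151, 152, 154, 154, 152, 152, 148, 143, 138, 139, 150, 151, 150, 152, 150, 150, 152, 150, 150, 151, 152, 144, 138, 117, 106, 111, 122, 122]
200 [151, 151, 151, 149, 149, 149, 148, 148, 150, 148, 152, 149, 124, 117, 195, 195, 206, 211, 214, 213, 214, 213, 212, 213, 213, 211, 207, 206, 207, 206, 207, 208, 206, 179, 161, 146, 145, 158, 217, 215, 215, 213, 212, 216, 215, 216, 217, 219, 218, 218, 216, 216]
```

Call:
{"fn": "arm_command", "kwargs": {
  "increments": [0.5,34,49,-10,5,0.5,68,98,-10,10,0.5,101,147,-10,13,0.5,101,147,20,13,0.5,101,147,75,13,0.5,101,147,120,13,0.5,101,147,135,13,1,101,147,135,13,1,101,147,135,13,1,101,147,135,13,1,101,147,135,13,1,101,147,135,13,1,101,147,135,13]
}}

```text
time: 39.75
tool_pos: [506.3, -288.1, 65.0]
tcp_rot: [3.141, -0.002, -0.228]
contact_force: [1.4, 1.0, 5.5]
grip_width: 12.6
```

Call:
{"fn": "arm_command", "kwargs": {
  "increments": [1,1.5,0,-8,0,1,3.4,0,-16,0,1,6,0,-24,0,1,9.7,0,-33,0,1,9.7,0,-33,0,1,9.7,0,-33,0]
}}

```text
time: 40.5
tool_pos: [515.3, -290.1, 98.4]
tcp_rot: [3.141, -0.001, -0.228]
contact_force: [-0.9, 1.0, 4.8]
grip_width: 12.7
```

Call:
{"fn": "arm_command", "kwargs": {
  "increments": [0.4,0,0,0,0,0.4,0,0,0,0,0.4,0,0,-40,0,0.2,0,0,-100,0,0,0,0,-100,0]
}}

```text
time: 41.12
tool_pos: [517.4, -291.6, 202.5]
tcp_rot: [3.137, -0.01, -0.228]
contact_force: [-0.3, -0.3, -0.8]
grip_width: 58.3
```

Run:
```python
from h import *
np.set_printoptions(precision=1,suppress=True)
o=sensors.get_obs(); print(o['time'],o['tool_pos'],o['tcp_rot'],o['grip_width'])
s=imaging.capture("side"); cv2.imwrite("pics/s15.png",s); w=imaging.capture("wrist"); cv2.imwrite("pics/w15.png",w)
H=np.array([618.5,-314.2,70]); f=np.array([-.974,.226,0])
# peg line in the side view: compare rows of s15 and s13 along column u
g=cv2.cvtColor(s,cv2.COLOR_BGR2GRAY).astype(int); q=cv2.imread("pics/s13.png",0).astype(int)
for u in(258,264,270,276,282): print(u,"s15",g[138:168,u].tolist()); print(u,"s13",q[138:168,u].tolist())
for a in(60,66,72,82): print(a,[proj("side",H+r*(np.sin(np.radians(a))*f+np.cos(np.radians(a))*np.array([0,0,1]))) for r in(60,100,132)])
```

```text
41.125 [ 517.4 -291.6  202.5] [ 3.1 -0.  -0.2] 58.27852644476254
258 s15 [109, 198, 217, 162, 103, 169, 131, 120, 158, 105, 140, 131, 101, 192, 129, 100, 105, 94, 80, 69, 224, 237, 229, 225, 227, 242, 156, 101, 97, 67]
258 s13 [107, 196, 213, 161, 101, 169, 128, 118, 155, 102, 138, 129, 98, 186, 133, 133, 138, 89, 175, 164, 140, 104, 56, 214, 232, 237, 158, 171, 141, 87]
264 s15 [126, 201, 216, 152, 98, 187, 135, 136, 152, 100, 142, 120, 120, 113, 99, 96, 89, 68, 80, 91, 223, 239, 177, 128, 128, 132, 136, 117, 111, 125]
264 s13 [123, 196, 213, 148, 94, 184, 133, 134, 151, 99, 139, 116, 109, 161, 121, 154, 125, 82, 178, 183, 150, 100, 71, 219, 232, 225, 229, 196, 181, 209]
270 s15 [153, 209, 217, 185, 168, 169, 119, 135, 138, 88, 170, 119, 100, 105, 93, 75, 113, 101, 81, 140, 225, 230, 237, 161, 123, 132, 134, 134, 132, 132]
270 s13 [151, 207, 216, 181, 165, 164, 116, 133, 135, 87, 167, 124, 123, 137, 107, 173, 133, 80, 175, 188, 155, 97, 85, 216, 228, 222, 222, 223, 220, 222]
276 s15 [80, 85, 81, 83, 86, 88, 87, 87, 90, 85, 105, 108, 99, 86, 87, 89, 88, 89, 68, 161, 227, 227, 225, 236, 161, 124, 130, 129, 127, 170]
276 s13 [79, 82, 79, 81, 85, 86, 83, 87, 87, 83, 82, 84, 82, 85, 84, 86, 84, 76, 172, 196, 158, 94, 120, 218, 226, 222, 222, 220, 220, 221]
282 s15 [58, 59, 59, 60, 60, 60, 59, 55, 74, 99, 96, 86, 97, 102, 102, 98, 97, 96, 88, 172, 139, 181, 200, 207, 170, 138, 132, 128, 195, 208]
282 s13 [57, 57, 59, 58, 59, 57, 60, 56, 73, 97, 101, 101, 97, 99, 97, 97, 95, 90, 116, 192, 167, 98, 112, 190, 202, 200, 201, 200, 199, 196]
60 [array([261.2, 152.2]), array([271.7, 148.2]), array([280.4, 145. ])]
66 [array([262.1, 153.7]), array([273.1, 150.8]), array([282.2, 148.4])]
72 [array([262.8, 155.3]), array([274.2, 153.4]), array([283.6, 151.9])]
82 [array([263.5, 157.9]), array([275.3, 157.8]), array([285. , 157.8])]
```

Call:
{"fn": "arm_command", "kwargs": {
  "increments": [0,-50,-39,0,-5,0,-102,-78,0,-10,0,-154,-118,0,-13,0,-154,-118,50,-13,0,-154,-118,110,-13,0,-154,-118,165,-13,0,-154,-118,192,-13,0,-154,-118,192,-13,1,-154,-118,192,-13,1,-154,-118,192,-13,1,-154,-118,192,-13,1,-154,-118,192,-13,1,-154,-118,192,-13,1,-154,-118,192,-13,1,-154,-118,192,-13]
}}

```text
time: 43.1
tool_pos: [392.0, -140.4, 5.6]
tcp_rot: [3.141, -0.001, -0.001]
contact_force: [-0.5, 0.2, 5.5]
grip_width: 56.3
```

Call:
{"fn": "arm_command", "kwargs": {
  "increments": [1,0,0,-30,0,1,0,0,-75,0,1,0,0,-110,0,1,-12,38,-115,5,1,-24,76,-115,10,1,-35,113,-110,13,1,-35,113,-97,13,1,-35,113,-97,13,1,-35,113,-97,13]
}}

```text
time: 44.22
tool_pos: [356.8, -252.2, 102.1]
tcp_rot: [-3.141, 0.001, -0.227]
contact_force: [0.1, -0.3, -1.4]
grip_width: 55.8
```

Run:
```python
from h import *
np.set_printoptions(precision=1,suppress=True,linewidth=200)
o=sensors.get_obs(); print(o['time'],o['tool_pos'],o['tcp_rot'],o['contact_force'])
s=imaging.capture("side"); w=imaging.capture("wrist"); t=imaging.capture("top")
for n,i in(("s16",s),("w16",w),("t16",t)): cv2.imwrite(f"pics/{n}.png",i)
gp=o['tool_pos']+[0,0,22]; yw=o['tcp_rot'][2]
for th in(0,5,10): 
  r=np.radians(th); d=np.array([np.cos(r)*np.cos(yw),np.cos(r)*np.sin(yw),-np.sin(r)]); n=np.array([0,0,16.5])
  print(th,"mouth",proj("side",gp+125*d),"top/bot",proj("side",gp+125*d+n),proj("side",gp+125*d-n))
g=cv2.cvtColor(s,cv2.COLOR_BGR2GRAY).astype(int)
print("rows 136..160, cols 256..316 step2")
for v in range(136,164): print(v,g[v,258:316:2])
```

```text
44.225 [ 356.8 -252.2  102.1] [-3.1  0.  -0.2] [ 0.1 -0.3 -1.4]
0 mouth [289.4 149.3] top/bot [289.6 144.9] [289.2 153.6]
5 mouth [289.4 152.2] top/bot [289.6 147.9] [289.2 156.4]
10 mouth [289.7 155. ] top/bot [289.9 150.7] [289.5 159.2]
rows 136..160, cols 256..316 step2
136 [ 63  65  66  62  60  56  55  53  55  55  51  51  49  45 131 175 174 183 184 180 180 178 191 173  94  45  48  46  44]
137 [ 43  45  47  42  43  40  40  42  45  53  57  58  56  60 194 191 187 184 186 187 186 187 187 186 149  79  76 111 108]
138 [109 102 102 126 151 151 153 134 101  79  59  59  59  49 201 185 182 182 184 185 184 182 183 185 152 139 138 144 141]
139 [197 196 196 199 204 202 208 196 145  83  58  58  59  43 196 185 183 183 183 185 185 182 183 186 160 145 150 151 145]
140 [213 214 215 214 214 214 216 202 150  82  60  59  60  47 201 185 184 181 181 185 185 183 183 184 187 141 124  94 146]
141 [162 151 150 149 150 150 183 197 155  82  58  62  58  47 184 186 182 180 181 182 186 185 185 182 191 140 127 121 137]
142 [103  96  97  96  98  97 167 202 164  86  59  61  60  52 168 186 182 180 181 182 183 185 1
[... 1889 characters left out ...]
3 219 223 225 227 229 138 132  96  96 103 104 104 104 104 103 106  92  94 107 106 109 109]
159 [235 230 230 232 230 229 227 227 227 226 224 228 182 133  96  95 103 103 104 104 103 103 105 104  88 106 109 109 109]
160 [226 225 226 225 229 224 224 222 223 222 222 225 198 133  96  93 103 103 103 103 104 104 102 109  92 107 109 108 108]
161 [225 222 223 226 173 223 223 224 225 223 223 228 199 132 105  95 103 103 104 102 103 102 103 108  99 107 110 107 109]
162 [225 223 225 226 211 224 223 223 223 222 224 225 202 135 107  95 101 104 104 104 103 104 102 106 116  91 106 107 104]
163 [237 232 231 225 223 224 223 221 221 223 224 224 201 136 116  94 104 104 104 104 103 104 103 102 150 138 112 103  82]
```

Measured: peg tip at side pixel (281,148) gives a lean of 66°, and the neck spans rows 145–153, so the mouth is level with the tip and 22 mm from it. I insert about 18 mm, then swing the base up into line with the peg.

Call:
{"fn": "arm_command", "kwargs": {
  "increments": [1,8,0,1,0,1,18,0,2,0,1,26,0,3,0,1,32,0,4,0,1,37,0,3,0,1,37,0,3,0]
}}

```text
time: 45.12
tool_pos: [393.1, -261.7, 99.2]
tcp_rot: [3.141, -0.0, -0.228]
contact_force: [-0.1, -0.4, -1.7]
grip_width: 56.2
```

Call:
{"fn": "arm_command", "kwargs": {
  "increments": [1,2,0,-5,0,1,3,0,-10,0,1,4,0,-15,0,1,5,0,-20,0,1,6,0,-25,0,1,7,0,-30,0,1,7,0,-30,0]
}}

```text
time: 46.0
tool_pos: [399.9, -263.2, 129.7]
tcp_rot: [3.141, -0.001, -0.228]
contact_force: [-1.5, 0.9, -2.2]
grip_width: 56.1
```

Run:
```python
from h import *
np.set_printoptions(precision=1,suppress=True,linewidth=200)
o=sensors.get_obs(); print(o['time'],o['tool_pos'],o['contact_force'],o['moment'])
s=imaging.capture("side"); cv2.imwrite("pics/s17.png",s)
g=cv2.cvtColor(s,cv2.COLOR_BGR2GRAY).astype(int)
for v in range(128,164): print(v,g[v,256:316:2])
```

```text
46.0 [ 399.9 -263.2  129.7] [-1.5  0.9 -2.2] [0.2 0.4 0. ]
128 [53 53 54 54 51 52 53 53 52 51 51 52 50 49 48 48 46 46 58 57 59 58 62 71 72 71 53 70 74 88]
129 [ 61  59  59  64  70  72  70  69  73  82  83  86  79  96  96 100  96  96  98  98  93  93  94 100 105  88  35  30  35  43]
130 [ 95  97 101 101  93  95  98  98 100  97  98 103 100 105 104 108 101 102 106 104 100 102  99 104  93  52  35  34  33  31]
131 [101 107 110 109  99 100  99 103 102  97 100 102 100 101 104 106  99 101 105 101 100 102  99 104  43  32  36  37  38  34]
132 [102 105 108 108  98  99  96 104  99  96  98  98  97 101 101 102  98 101 105 102 100  99 100  82  46  52  45  35  40  38]
133 [103 108 108 108  97  99  95  98  96  96 100 101  99 102 103 104  97  98 103 101  99  97 102  79  51  45  51  44  36  37]
134 [106 108 109 108  99 102 101 103  99 100 106 110 109 113 111 111 101 114 111 104 106  95 100  80  50 103  52  55  51  46]
135 [103  99  98  98  87  86  80  76  73  73  74  64  65  65  63  54  63  87 143 149 143 135 133  86  54  75  61  47  55  54]
136 [ 68  64  63  67  61  60  58  54  55  55  55  53  53  49  4
[... 2764 characters left out ...]
1 137 132  95  94 103 103 105 102 104  99 103 104 109 233 225 230 235]
159 [220 236 230 231 232 230 229 228 228 227 226 225 227 180 133  96  94 101 104 102 105 106 103 103 108 115 240 230 227 168]
160 [217 228 225 226 226 229 224 225 224 224 222 223 226 197 132  95  93 103 103 103 102 103 103 103 108 131 207 204 226 196]
161 [235 224 223 224 227 175 224 224 225 226 223 224 228 201 133 104  94 104 105 104 103 105 102 102 109 134 195 191 215 222]
162 [240 226 224 225 226 210 224 223 224 223 223 224 226 203 135 106  95 102 103 104 102 103 103 101 103 151 199 193 211 222]
163 [231 239 234 232 226 224 225 223 221 221 224 224 226 202 137 114  93 104 104 103 103 103 103 103 103 153 197 193 195 222]
```

The peg hasn't moved, and the neck is following it (rim at (276,147), bottle tilting) with forces under 3 N. I finish the swing and slide on.

Call:
{"fn": "arm_command", "kwargs": {
  "increments": [1,3,0,-6,0,1,6,0,-12,0,1,9,0,-15,0,1,15,0,-12.5,0,1,22,0,-9.5,0,1,29,0,-6.5,0,1,36,0,-3.5,0,1,36,0,-3.5,0]
}}

```text
time: 47.05
tool_pos: [435.7, -271.6, 132.3]
tcp_rot: [3.142, -0.001, -0.228]
contact_force: [0.4, -0.6, -7.0]
grip_width: 56.2
```

```bash
cat > st.py <<'E'
from h import *
import sys
np.set_printoptions(precision=1,suppress=True,linewidth=200)
o=sensors.get_obs(); print(o['time'],o['tool_pos'],o['contact_force'],o['moment'])
H=np.array([618.5,-314.2,70]); f=np.array([-.974,.226,0]); d=o['tool_pos']+[0,0,19]-H; F=d@f
print("grip f,h,r,angle",F,d[2],np.hypot(F,d[2]),np.degrees(np.arctan2(F,d[2])))
s=imaging.capture("side"); cv2.imwrite(f"pics/{sys.argv[1]}.png",s)
g=cv2.cvtColor(s,cv2.COLOR_BGR2GRAY).astype(int)
for v in range(int(sys.argv[2]),int(sys.argv[3])): print(v,g[v,246:310:2])
E
python3 st.py s18 136 158
```

```text
47.05 [ 435.7 -271.6  132.3] [ 0.4 -0.6 -7. ] [0.2 0.5 0. ]
grip f,h,r,angle 187.63500774229698 81.30396798826038 204.4926192826722 66.57247316778094
136 [ 78  76  74  72  69  68  64  65  65  61  59  57  53  55  53  56  51  52  46  91 136 110  20  25  28  29  31  31  35  34  40  41]
137 [ 47  46  47  44  43  42  41  45  46  43  39  40  41  41  46  51  56  55  49 129 144 126  90  81  52  37  25  23  23  28  29  29]
138 [ 71  77  73 114 112 111 111 104 102 127 153 152 153 134 101  81  57  57  48 139 137 129 109 109 102 103 103  86  73  49  40  21]
139 [197 197 195 200 199 200 199 199 198 199 205 203 209 197 145  84  58  54  57 136 135 130 109 111 111 112 112 108 107 104 103 102]
140 [216 216 217 214 214 215 216 216 217 217 214 215 217 204 152  80  57  49 121 140 135 128 103  91 111 108 107 110 109 109 111 112]
141 [171 171 170 170 170 171 164 151 151 152 152 150 186 200 155  82  55  91 135 128 135 129  96  51 110 109 108 108 107 108 109 108]
142 [106 107 106 107 107 107 102  97  97  97  99  99 169 208 163  80  46 128 128 126 137 115 104  55 110 108 108 108 107 106 107 109]
143 [183 184
[... 1297 characters left out ...]
9 110 113 107 107 107 100 111]
153 [ 79 130 129 116 157 158 166 154 153 130  96 129 102 107 104  98  96  56  93  99 111 107 109 109 109 110 101  91 101 105 105 112]
154 [ 84 128 124 158 172 163 152 131 113  98  80 122 115  91  89  92  90  87  85  94 110 110 107 108 109 108 105  95  86  84  92  84]
155 [ 83 123 131 158 152 136 118  96  84  68  91  65  96  91  91  88  87  95  91 101 106 111 108 109 108 112 107  95  88  90  92  66]
156 [ 80 108 139 132 122 102  83  68  64  80  84  66  80  84  73  67  71  79  87 126 100 101 108 109 101  96  95 100 101 103  96 118]
157 [ 85  68 132 103  89  69  67  98  84  90 156 158 142 126 136 162 185 190 173 129 105 113  95  95 101 103 101 105 108 109 111 231]
```

Call:
{"fn": "arm_command", "kwargs": {
  "increments": [1,6,0,2,0,1,12,0,4.5,0,1,18,0,7,0,1,24,0,10,0,1,30,0,12.5,0,1,36,0,15,0,1,41,0,17.5,0,1,46,0,19.5,0,1,46,0,19.5,0]
}}

```text
time: 48.22
tool_pos: [480.4, -282.0, 113.1]
tcp_rot: [3.141, -0.002, -0.228]
contact_force: [1.0, -1.2, -5.9]
grip_width: 55.8
```

```bash
python3 st.py s19 140 160
```

```text
48.225 [ 480.4 -282.   113.1] [ 1.  -1.2 -5.9] [0.2 0.5 0. ]
grip f,h,r,angle 141.768421510622 62.05822536206122 154.7562879908334 66.35890628758023
140 [218 218 218 216 216 217 218 219 219 218 216 217 199 115  25  30  30  33  34  37  40  43  48  49  51  37  34 141 189 187 189 141]
141 [172 173 172 172 172 172 165 153 154 154 152 153 143 126  79  52  42  25  26  28  28  32  33  33  39  34  25 171 188 186 193 138]
142 [106 107 106 107 107 108 103  98  98  97  99  91 139 127 108 105 106 105  82  73  53  39  25  27  29  30  23 179 187 183 188 114]
143 [183 185 186 186 186 186 171 188 188 188 177 130 146 125 112 116 113 115 108 108 106 104 105  80  73  48  42 161 187 186 187 118]
144 [161 138 139 138 139 140 132 140 136 136 134 130 138 128 106  93 112 110 110 111 112 113 115 108 110 106  78 151 186 185 186 148]
145 [115 105 108 111 122 121 121 121 137 138 133 127 136 129  97  53 112 108 110 110 110 109 108 111 113 114  95 189 187 186 185 159]
146 [156 158 158 158 159 160 161 159 162 154 132 121 146 128 106  61 111 109 109 108 109 109 109 112  89 113  91 174 166 175 188 160]
147 [108 106 
[... 1028 characters left out ...]
7 144 126  97  97  98  98  76]
155 [ 84 124 132 157 179 150 137 138 112 110  96 110 105 109 110 112 111 109 103 109 108 106 111 106 111 142  99  97  98  97  95  69]
156 [ 79 107 141 124 137 135 136 112 107 104  84 101 103 112 110 109 111 110 100 104 111 109 131 112 109 110  96 100 103 106  97 118]
157 [ 87  69 133  97 158 113 112  96  86  79  72  76  95 111 110 110 110 110 108  91  84  91 107  99 124  97 103 105 107 110 111 234]
158 [163  58 126 100 110  96  94  76 156 225 224 207  93 101 112 108 110 109 111 109 102  88  92 103 110 103 105 103 106 110 110 242]
159 [152 124 110 103  72 111 136 220 228 237 236 235 191  93 112 109 105 103  94 105  91  94 102 104 102 103 105 105 103 108 115 237]
```

Nearly home: the rim is at u≈252 beside the collar at u≈250. I press on the last few mm.

Call:
{"fn": "arm_command", "kwargs": {
  "increments": [1,3,0,1.3,0,1,6,0,2.6,0,1,6,0,2.6,0]
}}

```text
time: 48.65
tool_pos: [485.7, -283.2, 110.6]
tcp_rot: [3.141, -0.001, -0.228]
contact_force: [0.4, 0.1, -6.1]
grip_width: 55.8
```

Call:
{"fn": "arm_command", "kwargs": {
  "increments": [1,3,0,1.3,0,1,6,0,2.6,0,1,6,0,2.6,0]
}}

```text
time: 49.02
tool_pos: [487.4, -283.5, 109.1]
tcp_rot: [-3.141, 0.008, -0.228]
contact_force: [-20.6, 6.8, 14.0]
grip_width: 56.2
```

```bash
python3 st.py s20 144 160 | cut -c1-90
```

```text
49.025 [ 487.4 -283.5  109.1] [-20.6   6.8  14. ] [ 0.8  3.2 -0. ]
grip f,h,r,angle 134.6174269649301 58.10165397168569 146.62078241812716 66.65469505591132
144 [162 140 140 139 139 138 133 139 137 141 132 128 118 114 115 114 114 110 109 104 105 1
145 [115 105 106 113 121 121 121 119 139 113 131 122 122  91 103 110 111 111 111 115 112 1
146 [156 157 157 158 161 161 159 159 165  96 134 135 123  67  75 110 109 110 109 110 109 1
147 [108 107 106 107 105 106 104 104 107 114 127 137 123  94  86 109 110 108 110 109 110 1
148 [139 139 140 139 138 136 130 107 142 129 134 135 124 107 108 111 110 109 110 109 109 1
149 [137 137 141 135 128 129 187 229 130 124 136 123 117 108 110 110 110 109 109 108 108 1
150 [177 158 102 117 206 220 228 216 119 119 125 113 111 110 110 106 106 111 110 111 111 1
151 [137 148 155 211 214 218 228 199 119 116 107 112 110 110 111 110 110 108 109 106 105 1
152 [ 84 117 191 234 229 224 219 148 122 120 107 103 111 112 112 111 112 108 108 106 108 1
153 [ 79 129 188 226 231 221 203 128 124 115 100 110 110 111 110 110 110 109 109 108 109  
154 [ 82 128 173 217 194 210 168 126 112 109 105 107 111 110 113 111 110 109 109 108 108  
155 [ 84 122 171 192 176 167 141 121 110 100 107 108 121 111 110 109 110 109 109 108 110  
156 [ 80 107 146 141 135 136 115 112 107  91 105 103 109 111 110 110 110 110 109 110 109 1
157 [ 86  69 128 144 145 133 104 102  92  73  90 102 112 110 109 110 111 106 102 107 111 1
158 [163  60 125 124 116  93  91  78 139 204 114  88 112 111 111 110 110 109  90  91  89  
159 [152 124 113  92  97  73 144 185 227 237 226 123 106 112 110 109 108 107 100  94  86
```

Seated firmly against the collar (25 N axial, r≈147 mm). Next I swing peg and bottle up along the arc about the hinge.

Call:
{"fn": "arm_command", "kwargs": {
  "increments": [1,-3,0,-5,0,1,0,0,-11,0,1,3,0,-16.5,0,1,6.5,0,-22,0,1,10,0,-27,0,1,14,0,-32.5,0,1,18,0,-37.5,0,1,22,0,-42.5,0,1,26.5,0,-47,0,1,31,0,-51.5,0,1,36,0,-55.5,0,1,36,0,-55.5,0]
}}

```text
time: 50.58
tool_pos: [526.9, -292.6, 164.3]
tcp_rot: [3.141, -0.002, -0.228]
contact_force: [-2.3, 2.3, -4.4]
grip_width: 55.6
```

```bash
python3 st.py s21 120 162
```

```text
50.575 [ 526.9 -292.6  164.3] [-2.3  2.3 -4.4] [0.4 0.8 0.1]
grip f,h,r,angle 94.12210750259521 113.31895971962936 147.30973407303765 39.71283645962182
120 [101  96  53  55  56  38  57  58  74  52  57  56  57  58  48  38  40  36  35  39  56  54  55  56  56  57  53  53  54  56  56  52]
121 [101  96  52  56  57  27  38  41  51  46  55  58  60  57  81  53  53  31  32  36  59  55  54  56  56  55  54  56  54  55  55  52]
122 [98 93 52 56 56 39 29 31 32 34 39 40 41 43 53 57 56 42 31 29 58 56 56 55 55 56 56 56 55 54 56 51]
123 [100  90  51  55  57  53  33  22  25  26  31  29  32  33  32  39  41  41  35  41  55  53  55  56  55  54  56  55  56  57  54  51]
124 [105 100  52  57  53  93 103 106  79  74  37  33  24  25  26  29  31  29  49  39  54  55  54  54  56  57  56  56  56  55  55  50]
125 [ 99  99  51  56  55 101 114 114 107 107 103 104 104  79  72  51  41  22  57  66  47  55  55  55  55  56  55  56  55  54  56  51]
126 [102  99  49  57  54  90 111 112 110 113 112 112 113 108 106 104 103 102  73 146  65  53  54  54  56  56  56  55  56  55  56  48]
127 [104 102  51  55  56  84 102  92 110 1
[... 3947 characters left out ...]
1 101 100 100 103 104  97 117]
157 [ 49  96  86  88  81 107 115 119  88  90 156 157 142 127 137 162 187 190 174 130  90  95 105 106 106 105 106 104 109 109 112 232]
158 [ 90  75  90  81  66 205 226 223 223 224 230 228 226 222 226 229 229 232 139 133  98  96 104 106 104 105 104 105 105 110 112 242]
159 [ 99  81  78  77  97 237 234 232 240 237 233 232 232 230 228 228 226 229 183 135  96  96 104 105 104 105 105 103 104 108 114 238]
160 [ 88  80  77 107 200 231 229 235 155 237 241 237 237 232 227 226 226 228 201 135  96  95 104 106 104 105 104 104 104 109 132 210]
161 [ 78  82  84 113 239 230 226 207 118 161 153 162 161 205 238 236 236 236 204 135 106  97 105 104 103 103 104 105 103 109 136 197]
```

The bottle is at 39.7° along the hinge–grip line. Because of play in the neck the peg may lag by a few degrees, so I go to about 37°, release, and withdraw straight up.

Call:
{"fn": "arm_command", "kwargs": {
  "increments": [1,3,0,-2.3,0,1,5.5,0,-4.3,0,1,5.5,0,-4.3,0,0,5.5,0,-4.3,0,0,5.5,0,-4.3,0,0,5.5,0,-4.3,0,0,5.5,0,-4.3,0,0,5.5,0,-4.3,0,0,5.5,0,-25,0,0,5.5,0,-60,0,0,5.5,0,-110,0,0,5.5,0,-150,0,0,5.5,0,-150,0]
}}

```text
time: 52.25
tool_pos: [532.6, -294.6, 317.5]
tcp_rot: [3.138, -0.007, -0.228]
contact_force: [0.8, -0.3, -0.1]
grip_width: 91.9
```

Call:
{"fn": "arm_command", "kwargs": {
  "increments": [0,-50,-60,-40,0,0,-90,-120,-40,0,0,-130,-180,-40,0,0,-170,-230,-40,0,0,-170,-230,-40,0]
}}

```text
time: 52.88
tool_pos: [416.4, -29.2, 352.8]
tcp_rot: [-3.141, 0.001, -0.227]
contact_force: [0.5, -0.0, -0.9]
grip_width: 91.9
```

Run:
```python
from h import *
np.set_printoptions(precision=1,suppress=True,linewidth=200)
o=sensors.get_obs(); print(o['time'],o['tool_pos'],o['contact_force'],o['grip_width'])
s=imaging.capture("side"); t=imaging.capture("top"); cv2.imwrite("pics/s22.png",s); cv2.imwrite("pics/t22.png",t)
H=np.array([618.5,-314.2,70]); f=np.array([-.974,.226,0]); y=np.array([.226,.974,0])
s0=cv2.imread("pics/side0.png"); d=cv2.absdiff(s,s0).max(2)>35; d[:110]=0; d[165:]=0; d[:,:240]=0; d[:,320:]=0
k,l,st,c=cv2.connectedComponentsWithStats(d.astype('uint8')); i=1+np.argmax(st[1:,4]); print(st[i],c[i])
m=(l==i); 
for v in range(110,160,3): 
    u=np.where(m[v])[0]; print(v,(u.min(),u.max()) if len(u) else None,end=' ')
print()
for a in(32,40,48,56):
    e=np.sin(np.radians(a))*f+np.cos(np.radians(a))*np.array([0,0,1]); n=np.cos(np.radians(a))*f-np.sin(np.radians(a))*np.array([0,0,1])
    pts={k:proj("side",H+r*e+q*n+w*y) for k,(r,q,w) in dict(baseF=(174,28,28),baseR=(174,-28,28),baseRfar=(174,-28,-28),bodyF=(84,28,28),bodyR=(84,-28,28),mouthF=(26,16,0),mouthR=(26,-16,0)).items()}; print(a,pts)
```

```text
52.875 [416.4 -29.2 352.8] [ 0.5 -0.  -0.9] 91.8682040152998
[242 121  50  38 768] [268.9 138.5]
110 None 113 None 116 None 119 None 122 (np.int64(276), np.int64(281)) 125 (np.int64(254), np.int64(284)) 128 (np.int64(252), np.int64(286)) 131 (np.int64(252), np.int64(289)) 134 (np.int64(252), np.int64(290)) 137 (np.int64(249), np.int64(289)) 140 (np.int64(249), np.int64(288)) 143 (np.int64(248), np.int64(285)) 146 (np.int64(247), np.int64(279)) 149 (np.int64(244), np.int64(276)) 152 (np.int64(243), np.int64(265)) 155 (np.int64(244), np.int64(249)) 158 (np.int64(249), np.int64(250)) 
32 {'baseF': array([279.9, 131.4]), 'baseR': array([264.2, 121.1]), 'baseRfar': array([267.9, 111.9]), 'bodyF': array([264.3, 150.9]), 'bodyR': array([249.4, 141.3]), 'mouthF': array([254. , 155.5]), 'mouthR': array([245.9, 150.4])}
40 {'baseF': array([285.4, 137. ]), 'baseR': array([271.5, 125.1]), 'baseRfar': array([274.9, 115.8]), 'bodyF': array([266.6, 153.7]), 'bodyR': array([253.1, 142.7]), 'mouthF': array([254.5, 156.5]), 'mouthR': array([247.1, 150.6])}
48 {'baseF': array([290., 143.]), 'baseR': array([278.1, 129.9]), 'baseRfar': array([281.3, 120.5]), 'bodyF': array([268.3, 156.8]), 'bodyR': array([256.6, 144.5]), 'mouthF': array([254.9, 157.6]), 'mouthR': array([248.3, 151. ])}
56 {'baseF': array([293.5, 149.3]), 'baseR': array([283.9, 135.3]), 'baseRfar': array([286.8, 125.8]), 'bodyF': array([269.6, 159.9]), 'bodyR': array([259.8, 146.7]), 'mouthF': array([255. , 158.6]), 'mouthR': array([249.5, 151.5])}
```

The outline matches a bottle lean of about 46°: its extreme is at (290,135) and its top at (279,122). The bottle dropped about 9° through the neck play on release. That brackets the peg at about 37–46°, inside the 32–48° window. I check that the bottle is at rest and hand in.

Run:
```python
from h import *
from plant import ticket
a=imaging.capture("side")
for _ in range(8): b=imaging.capture("side")
p=cv2.imread("pics/s22.png")
for q in(p,a): 
    d=cv2.absdiff(b,q).max(2)[110:165,235:320]; print((d>25).sum(),d.max())
print(sensors.get_obs()['time'],sensors.get_obs()['contact_force'])
# rear edge line of the bottle/collar against the side0 background
s0=cv2.imread("pics/side0.png"); m=cv2.absdiff(b,s0).max(2)>35
print(ticket.close_job())
```

```text
8 57
40 69
53.425 [ 0.0310546  -0.74445022  0.02386628]
the job is handed in; nothing more can be done
None
```

The bottle is on the peg, mouth down against the collar, released, with the robot clear of it. I handed the job in at about 53 s. Whether it passed isn't reported.

**What I did**
- I leaned the peg to about 40° with the bottle still on the worktop and let go; the wrist view confirmed it held.
- I then tried to tip the bottle mouth-down in the grip on the power supply's front edge. It barely turned and slipped in the pads, so I gave that up.
- The tool only points straight down, so the peg did not stay at 40° while the bottle went on. I leaned it to about 82°, then set it to 66° because the box beside the stand was in the way at the lower angle.
- I slid the bottle on at 66° until it met the collar, with about 25 N of axial push at the stop. I then swung peg and bottle back up together to about 37° on the hinge–grip line and released.

**Last checks**
- **Lean:** the side view shows the bottle at about 46°, so it settled some 9° through the play in the neck. The peg is hidden inside the bottle. I infer 37–46°, most likely about 41–42°, against an allowed 32–48°, but I did not measure it.
- **Seating:** the mouth met the collar before the swing up to 37°. I did not measure it again after release.
- **At rest:** repeated side pictures differed in only 8 and 40 pixels in the bottle region. The second, larger count was over the shorter interval. I took both as image noise, but I had no picture views left to look closer.
- **Robot clear:** the gripper was open and away from everything, with under 1 N on the tool.

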